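# Take the bracket's distance with the pocket tape and lock it

### The arm

A 6-joint arm with a two-finger parallel gripper is mounted at the origin on a cart in front of the work surface, level with it; the furniture and walls round the work are solid. World frame = base frame: x ahead of the robot, y to its left, z up, the work surface at z = 0. Lengths are in m, angles in rad, forces in N, time in s.
With the tool pointing down it reaches from about 0.35 to 0.975 m from the base axis. Payload 4.9 kg.
Tool frame: the origin (TCP) lies midway between the tips of the shut fingers; the grasp point (between the pads) lies manip.tcp_to_grasp behind it (manip.tcp_to_grasp is the distance from the TCP to the grasp point, in m); z points along the fingers, y is the line along which they close (so a half turn about z gives the same grasp; the last joint's range is limited). The gripper opens to 85 mm and grips with 20 to 120 N. Pads are 22 mm wide; open, the fingers measure 114 mm over their backs; the gripper's body (76 mm by 85 mm) begins 54 mm behind the grasp point. The pads swing forward as they close: fully open they stand 13 mm farther back than shut.
Start: joints at [-1.255, 0.053, 1.613, -0, 1.476, -0.119], TCP at [0.263, -0.567, 0.193] pointing down, gripper open.
Joint ranges: [-3.01, 3.01], [-1.01, 2.22], [0.06, 2.58], [-1.02, 4.17], [0.09, 2.62], [-3.14, 3.14]. Speed limits (rad/s): [2.57, 2.57, 3.14, 3.14, 3.14, 3.14].

### API

Orientations are given as a unit quaternion [w, x, y, z].
In Python, from plant import manip, grab_frame, calibration, job_done gives the robot as it stands.
- The arm moves only by the tool send_rows, never from a script. Its argument "rows" is a list of rows, each an object of numbers: "x", "y", "z": the shift along the tool's x, y, z normalised to -1 to 1, where 1 is 15 cm; "wx", "wy", "wz": the turn, a rotation vector about the tool's x, y, z normalised to -1 to 1, where 1 is pi/4 rad; "hand": the opening, from -1 (shut) to 1 (fully open). In form: [{"x": .., "y": .., "z": .., "wx": .., "wy": .., "wz": .., "hand": ..}, ...]. A call has exactly 10 rows; each row shifts and turns the commanded pose from where the row before left it, along the tool's axes as they then stand; what a row does not reach is not made up. A row lasts 1/12 s, in which the tool goes at most 41.7 mm and 7.16 degrees, less where a joint would pass 70% of its speed; a pose out of reach is approached as far as the arm can. A call with a number of a shift or a turn outside -1 to 1 is refused whole. A call with a gripper value outside its range is refused whole. The fingers move at their own pace and stop on an object; the grip force is fixed at half the most. Time passes only in rows, so rows that do not move let the fingers close, or fill a call up. It gives the time, the measured TCP pose, the force, the opening and the grip force at its end, in the units of the state.
- manip.state(): the state, without advancing time (a new reading comes with each control period).
- grab_frame(name): name is "side" or "top"; returns the picture (400x640x3 uint8, blue, green, red); there is no depth.
- calibration(name): a dict with "camera_matrix" (3x3 intrinsics, pixels), "R" (3x3) and "t" (3): a world point X has camera coordinates R X + t. Camera axes: x right, y down, z forward; pixel columns grow to the right and rows downward; lengths in m; the calibration is good to about 2 mm. A picture is of the moment at which its call begins. calibration takes no time and is no camera call.
- job_done(): hands the job in; it is judged then, once.
The state is a dict: "time": time; "joint_pos": joint angles; "joint_vel": joint speeds; "joint_efforts": joint torques, N m; "tool_pos": TCP position; "tool_rot": TCP orientation; "contact_force": force on the tool from outside, world axes, zero at the start; "ft_torque": the same for the moment, N m; "gripper_width": opening from 0.0 (shut) to 1.0 (fully open); "grasp_force": force on a finger pad.
Only numpy, scipy, OpenCV 4.12 (cv2) and the standard library are available. Lean on these libraries where they do the work, as an engineer would, in place of code of your own. Each camera call takes 0.05 s, during which the arm holds its last target. There are 200 camera calls.

### The job

Measure how far the printed angle bracket sits from the left end of the aluminium plate: stand the tape measure on the plate's clear strip with its hook hanging over that end, and draw the case straight back against its spring until its front is level with the bracket's left edge. Then press its lock lever down so the reading stays, and leave it standing there, still hooked on. Leave the gear on the plate alone.

Things in the scene. Friction and masses are not known exactly. Their poses are not given: they have to be found in the camera images.
- tape: Pocket tape measure, grey case with rubber back, 76 mm long (x), 36 mm thick (y), 61 mm high, 0.5 kg, at first upright on the plywood offcut. Origin: centre of its underside; x forward to the mouth, z up. The broad sides are flat: grasp them from above, 5 mm behind the origin, tips 20 to 30 mm above the underside. The rubber sole keeps the case from sliding when let go, even with the blade out.
- tape_blade (a joint): How far the blade is drawn out, m: 0 fully in, 0.22 at most. The blade (25 mm wide) leaves the mouth 2 to 4 mm above the underside. A spring pulls it in with about 1.2 N at 0, 1.9 N at 0.17 m. Draw it only with the lock free.
- tape_lock (a joint): Lock lever on top of the case, rad: 0 free (front end raised about 9 mm); 0.2 or more, level with the case's top, locked. It is hinged 6 mm behind the case's centre and stays where it is put; about 4 N down on its front end moves it, 8 to 10 N presses it home; the brake then holds the blade until the lever is lifted again.
- lock_press (a point): Point on top of the lock lever near its front end (28 mm ahead of the tape's origin), where to press down; it is 74 mm above the case's underside when free, about 66 mm when locked. The lever is black, 18 mm wide, 40 mm long.
- mouth (a point): Front face of the tape's case at the mouth, 38 mm ahead of the tape's origin and 3 mm above its underside.
- hook_inside (a point): Inner (case-side) face of the hook, a steel lip 24 mm wide and 2 mm thick at the blade's end; the point is 4 mm below the level of the case's underside. With the blade fully in it is 42 mm ahead of the tape's origin. At first the hook hangs over the offcut's end.
- hook_tip (a point): Lower end of the hook's lip, 9 mm below the case's underside, so the case can be drawn back 2 or 3 mm clear of the plate with the hook still held; dragged while pressed down, the sole grips and the case may tip in the fingers.
- plate: Bare aluminium plate, 300 x 140 x 16 mm, flat on the table, too heavy to shift. Origin: centre of its underside; x along its length to its left end as the robot sees it (at +150 mm; the plate lies roughly along the robot's left-right line), y across it towards the robot (edges at +-70 mm), top at z = 16 mm. Clear strip: its robot-side half, y = 0 to +70 mm.
- plate_end (a point): Top edge of the plate's left-hand end, in the middle of the clear strip (plate x = +150, y = +30, z = +16 mm).
- bracket: Printed angle bracket, blue, 30 mm along the plate, 50 mm across it, 37 mm high, fixed on the plate's far half: a 5 mm base that ends 17 mm beyond the plate's centre line and a 32 mm upright along its far side. Origin: centre of its underside; its x points along the plate away from the left-hand end, its y away from the robot.
- bracket_edge (a point): Middle of the bracket's left edge (the edge that faces the plate's left-hand end), 15 mm from the bracket's origin; it lies 100 to 170 mm from the plate's left-hand end.
- gear: Loose grey printed gear, 40 mm across, 14 mm high, lying on the plate's far half near its right-hand end; not part of the work. Origin: centre of its underside.
- offcut: Plywood offcut, 130 x 70 x 18 mm, lying loose on the table right of the plate, on which the tape starts; origin: centre of its underside, x along its length.
Not all that is in view belongs to the job. Leave any blue look-alike of the tape alone.

How it is judged:
By the outcome, as a careful person would: the job done as asked, in the order asked, and still so for the second after the job is handed in, with the robot touching nothing.
It also fails if it takes over 43 s, if anything falls off the work surface, if the arm or the gripper's body presses on something with over 40 N, if the wrist force passes 120 N, or if a joint passes its speed limit or range.

## Working session

There is one attempt and no reset: what is moved stays moved. The work goes in short steps, Python scripts to look and compute and a tool call to move; the robot and the scene stay as the last step left them, time stands still between calls to the robot, and variables do not carry over. Pictures are saved under pics/ and viewed, at most 10 in all, crops included, and the job is handed in when it is done.

Besides the shell and the picture viewer there is one more tool, called by a JSON object that holds its "op" and its "data". send_rows: Moves the arm, as the interface text tells. Scaled input: -1 to 1 covers 15 cm each way for a shift and pi/4 rad each way for a turn. Its arguments: {"type":"object","properties":{"rows":{"type":"array","items":{"type":"object","properties":{"x":{"type":"number","minimum":-1,"maximum":1},"y":{"type":"number","minimum":-1,"maximum":1},"z":{"type":"number","minimum":-1,"maximum":1},"wx":{"type":"number","minimum":-1,"maximum":1},"wy":{"type":"number","minimum":-1,"maximum":1},"wz":{"type":"number","minimum":-1,"maximum":1},"hand":{"type":"number"}}}}},"required":["rows"]}

```bash
mkdir -p pics; ls; python3 - <<'E'
from plant import manip, grab_frame, calibration
import cv2
for n in("side","top"):
    cv2.imwrite(f"pics/{n}0.png",grab_frame(n)); c=calibration(n); print(n,c)
print(manip.state(), manip.tcp_to_grasp)
E
```

```text
pics
side {'camera_matrix': array([[417.92722032,   0.        , 314.24454977],
       [  0.        , 417.92722032, 201.24163179],
       [  0.        ,   0.        ,   1.        ]]), 'R': array([[ 0.38480918,  0.92298839,  0.00378368],
       [ 0.69965992, -0.28902126, -0.65340853],
       [-0.60199493,  0.2540849 , -0.75699602]]), 't': array([-0.16464632, -0.30050252,  1.32949221])}
top {'camera_matrix': array([[421.6183905 ,   0.        , 321.15329708],
       [  0.        , 421.6183905 , 196.11259024],
       [  0.        ,   0.        ,   1.        ]]), 'R': array([[ 0.00198786, -0.99998656, -0.00478783],
       [-0.99334511, -0.00142325, -0.11516714],
       [ 0.11515877,  0.00498491, -0.99333459]]), 't': array([-0.0392153 ,  0.50827365,  1.03994925])}
{'time': 0.1, 'joint_pos': array([-1.25500576e+00,  5.33092917e-02,  1.61415915e+00,  2.47776725e-05,
        1.47601403e+00, -1.18995128e-01]), 'joint_vel': array([-9.65390715e-05, -8.90938999e-04, -2.32338537e-03,  7.63986852e-04,
       -2.18039827e-03, -4.72390917e-04]), 'joint_efforts': array([-1.06022890e-04, -3.94904423e+01, -3.71361852e+01, -1.73272547e-04,
        3.90290399e-03,  1.65596919e-05]), 'tool_pos': array([ 0.26307043, -0.56623363,  0.19207313]), 'tool_rot': array([-9.41551186e-04,  9.76462910e-01,  2.15683316e-01, -8.05545963e-05]), 'contact_force': array([ 1.08821888,  0.14153036, -0.69812603]), 'ft_torque': array([ 0.01541244,  0.02522205, -0.01417455]), 'grasp_force': 0.0, 'gripper_width': 0.998356982256384} 0.0187
```

View pics/side0.png

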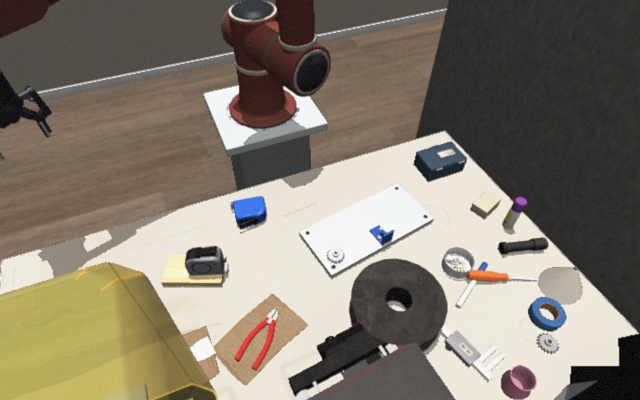

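View pics/top0.png

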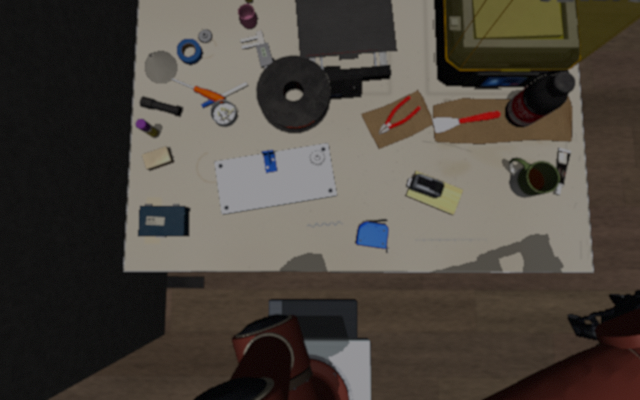

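The side view shows the grey tape on the plywood at (205,262) and the blue look-alike at (250,210). In the top view these are at (426,187) and (373,235). The grey one on the offcut fits the description. I'll enlarge both views to confirm this.

```bash
python3 - <<'E'
import cv2,numpy as np
def crop(n,x0,y0,w,h,k):
    i=cv2.imread(f"pics/{n}0.png")[y0:y0+h,x0:x0+w]
    return cv2.resize(i,None,fx=k,fy=k,interpolation=cv2.INTER_CUBIC)
def tick(im,x0,y0,k):
    for u in range(0,im.shape[1],10*k): cv2.line(im,(u,0),(u,6 if u%(50*k) else 14),(0,0,255),1)
    for v in range(0,im.shape[0],10*k): cv2.line(im,(0,v),(6 if v%(50*k) else 14,v),(0,0,255),1)
    return im
a=tick(crop("top",205,140,140,80,5),205,140,5); b=tick(crop("top",395,160,80,60,9),0,0,9)
c=tick(crop("side",295,180,145,95,5),0,0,5); d=tick(crop("side",155,235,85,60,9),0,0,9)
def pad(i): return cv2.copyMakeBorder(i,0,0,0,800-i.shape[1],cv2.BORDER_CONSTANT) if i.shape[1]<800 else i[:,:800]
for n,i in zip("abcd",(a,b,c,d)): cv2.imwrite(f"pics/{n}.png",i)
h=lambda i,s:cv2.resize(i,s)
cv2.imwrite("pics/bd.png",cv2.resize(np.hstack([h(b,(720,540)),h(d,(765,540))]),None,fx=.53,fy=.53))
E
```

```text
(no output)
```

View pics/a.png

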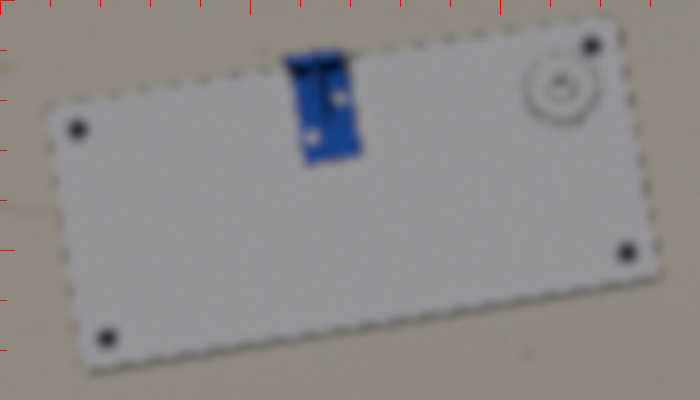

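View pics/b.png

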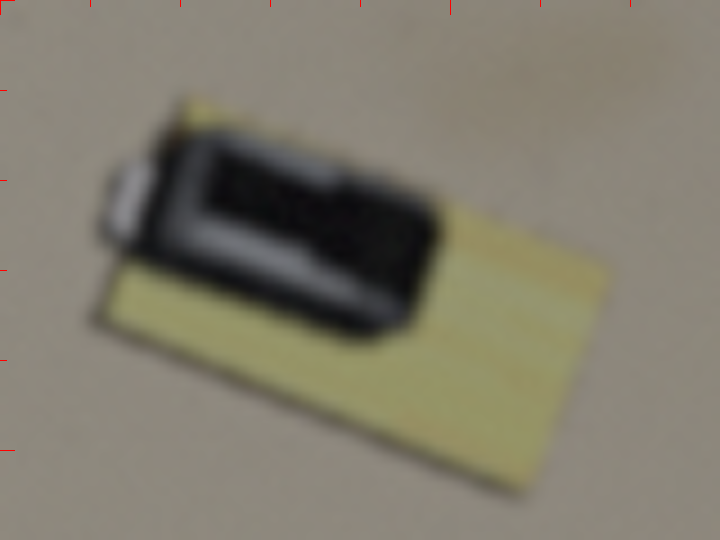

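View pics/c.png

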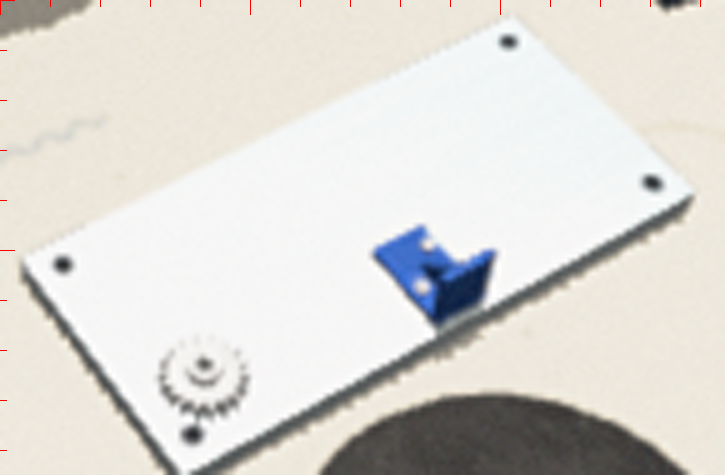

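View pics/d.png

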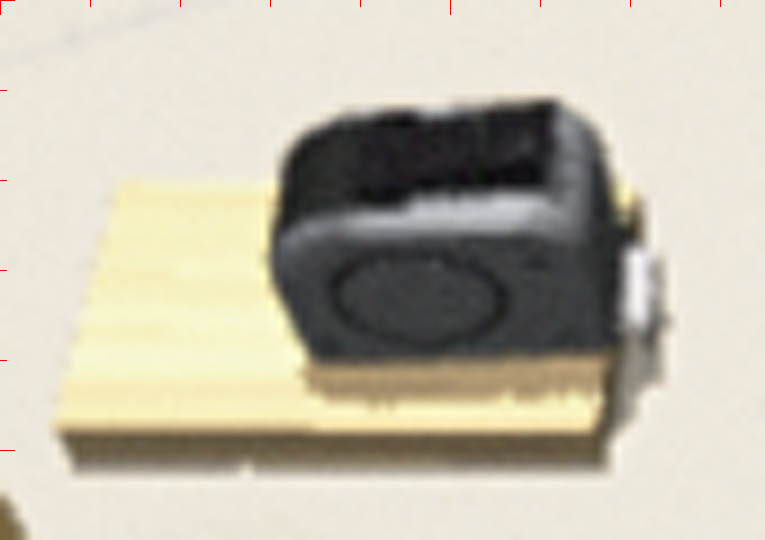

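The crop confirms the grey case with rubber back and hook, with its mouth pointing towards world +y. The gear, bracket and plate corners are clear. Next I triangulate.

```bash
cat > h.py <<'E'
import numpy as np,cv2
from plant import calibration
C={n:calibration(n) for n in("side","top")}
OFF={"a":("top",205,140,5),"b":("top",395,160,9),"c":("side",295,180,5),"d":("side",155,235,9)}
def px(k,u,v):
    n,x,y,s=OFF[k]; return n,(u+.5)/s-.5+x,(v+.5)/s-.5+y
def ray(n,u,v):
    c=C[n]; d=c["R"].T@np.linalg.solve(c["camera_matrix"],[u,v,1]); return -c["R"].T@c["t"],d
def tri(p,q):
    (a,d),(b,e)=ray(*p),ray(*q); s=np.linalg.lstsq(np.c_[d,-e],b-a,rcond=None)[0]
    A,B=a+s[0]*d,b+s[1]*e; return (A+B)/2*1000,np.linalg.norm(A-B)*1000
def onz(p,z):
    a,d=ray(*p); return (a+d*(z-a[2])/d[2])*1000
def proj(n,X):
    c=C[n]; q=(c["R"]@np.asarray(X).T).T+c["t"]; q=q@c["camera_matrix"].T; return q[:,:2]/q[:,2:]
E
python3 - <<'E'
from h import *
np.set_printoptions(precision=1,suppress=True)
pts=dict(hNL=((107,338),(508,41)),hFL=((78,129),(652,183)),hNR=((627,253),(63,264)),hFR=((592,46),(192,434)),
cNL=((88,370),(513,14)),cFL=((50,110),(692,195)),cNR=((658,275),(22,262)),
bNL=((305,163),(422,226)),bNR=((360,153),(375,252)))
for k,(p,q) in pts.items():
    P,Q=px("a",*p),px("c",*q); z=.021 if k[0]=="b" else .016
    print(k,*tri(P,Q),onz(P,z),onz(Q,z))
for k,p,q in (("hook",(130,200),(640,285)),("levF",(203,190),(555,148)),("ocFR",(605,270),(58,430)),("ocFL?",(185,100),(605,430)),("ocNR",(520,490),(120,185)),("ocNR-FR swap",(605,270),(58,430))):
    print(k,*tri(px("b",*p),px("d",*q)))
print("b offcut z18",[onz(px("b",*p),.018) for p in((185,100),(97,318),(520,490),(605,270))])
print("d offcut z18",[onz(px("d",*p),.018) for p in((605,430),(58,430),(120,185))])
print("d case far bottom",[onz(px("d",*p),.018) for p in((320,360),(612,352))])
E
```

```text
hNL [481.2 206.1  17.1] 1.7115758687292157 [480.9 205.5  16. ] [480.5 207.6  16. ]
hFL [589.9 224.1  16.6] 1.4095407948495162 [589.7 223.6  16. ] [589.6 225.2  16. ]
hNR [525.5 -59.9  16.8] 2.1991343766785576 [525.2 -61.   16. ] [525.3 -58.7  16. ]
hFR [633.9 -42.   16.8] 1.790252073981106 [633.8 -42.8  16. ] [633.8 -40.9  16. ]
cNL [465.3 216.6  17.4] 4.458882938918293 [464.5 214.8  16. ] [464.7 219.7  16. ]
cFL [600.9 240.5  12.1] 2.1738389838403522 [599.7 238.5  16. ] [603.5 239.2  16. ]
cNR [514.5 -76.2  13.1] 1.6767819468267497 [513.8 -76.9  16. ] [516.8 -76.1  16. ]
bNL [571.8 106.1  19.2] 2.2721479671425526 [571.1 104.8  21. ] [573.3 106.4  21. ]
bNR [577.1  78.   19.4] 2.5836526693535586 [576.3  76.6  21. ] [578.5  78.5  21. ]
hook [ 546.6 -261.6   23. ] 2.7914054174656333
levF [ 540.7 -270.5   79.2] 1.2955016893267821
ocFR [ 527.6 -399.4   14.6] 0.8560492603695095
ocFL? [ 577.  -279.7   14.3] 3.0228167629280285
ocNR [ 464.4 -373.    16.4] 0.04945457885764955
ocNR-FR swap [ 527.6 -399.4   14.6] 0.8560492603695095
b offcut z18 [array([ 576. , -280.4,   18. ]), array([ 513.1, -253.9,   18. ]), array([ 464.3, -372.4,   18. ]), array([ 527.1, -398.7,   18. ])]
d offcut z18 [array([ 579.9, -278.3,   18. ]), array([ 530.1, -398.5,   18. ]), array([ 465.6, -372.8,   18. ])]
d case far bottom [array([ 534.8, -337. ,   18. ]), array([ 559.6, -271.3,   18. ])]
```

Every measurement agrees with the given sizes:

| Item | Measured |
|---|---|
| Plate centre | (557.5, 82) |
| Plate x axis | 99.4° |
| Plate left end | About (533, 230) |
| Bracket left edge | Plate x ≈ +21.5, about 128 mm from the end |
| Tape origin | (529, −301), z 18 |
| Tape yaw | About 68° |

Now I work out the move.

```bash
cat > go.py <<'E'
import sys,numpy as np
from scipy.spatial.transform import Rotation as R
from plant import manip
s=manip.state(); r=R.from_quat(s["tool_rot"],scalar_first=True); p=s["tool_pos"]
a=[float(v) for v in sys.argv[1:]]   # x y z (mm) [yaw of tool x, deg]
d=r.inv().apply(np.array(a[:3])/1000-p)/.15
print("shift units",d.round(3),"per 10:",(d/10).round(4))
x=r.as_matrix(); print("tool x yaw",np.degrees(np.arctan2(x[1,0],x[0,0])).round(2),"tool z",x[:,2].round(4),"pos",(p*1000).round(1),"t",s["time"])
if len(a)>3:
    t=np.radians(a[3]); T=np.c_[[np.cos(t),np.sin(t),0],[np.sin(t),-np.cos(t),0],[0,0,-1]]
    w=(r.inv()*R.from_matrix(T)).as_rotvec()/(np.pi/4); print("turn units",w.round(4))
E
python3 go.py 527.1 -305.6 193 68
```

```text
shift units [ 2.328 -0.834 -0.004] per 10: [ 0.2328 -0.0834 -0.0004]
tool x yaw 24.91 tool z [-6.0e-04  1.8e-03 -1.0e+00] pos [ 263.1 -566.2  192.1] t 0.1
turn units [-0.0022 -0.0012 -0.9575]
```

{"op": "send_rows", "data": {"rows": [{"x": 0.2328, "y": -0.0834, "hand": 1}, {"x": 0.2328, "y": -0.0834, "hand": 1}, {"x": 0.2328, "y": -0.0834, "hand": 1}, {"x": 0.2328, "y": -0.0834, "hand": 1}, {"x": 0.2328, "y": -0.0834, "hand": 1}, {"x": 0.2328, "y": -0.0834, "hand": 1}, {"x": 0.2328, "y": -0.0834, "hand": 1}, {"x": 0.2328, "y": -0.0834, "hand": 1}, {"x": 0.2328, "y": -0.0834, "hand": 1}, {"x": 0.2328, "y": -0.0834, "hand": 1}]}}

```text
invalid input at $.rows[0]: expected keys x, y, z, wx, wy, wz, hand
```

{"op": "send_rows", "data": {"rows": [{"wz": -0.1368, "hand": 1}, {"wz": -0.1368, "hand": 1}, {"wz": -0.1368, "hand": 1}, {"wz": -0.1368, "hand": 1}, {"wz": -0.1368, "hand": 1}, {"wz": -0.1368, "hand": 1}, {"wz": -0.1368, "hand": 1}, {"hand": 1}, {"hand": 1}, {"hand": 1}]}}

```text
invalid input at $.rows[0]: expected keys x, y, z, wx, wy, wz, hand
```

```bash
python3 go.py 527.1 -305.6 120 68; python3 go.py 527.1 -305.6 40 68|head -1
```

```text
shift units [ 2.328 -0.834  0.483] per 10: [ 0.2328 -0.0834  0.0483]
tool x yaw 24.91 tool z [-6.0e-04  1.8e-03 -1.0e+00] pos [ 263.1 -566.2  192.1] t 0.1
turn units [-0.0022 -0.0012 -0.9575]
shift units [ 2.328 -0.833  1.016] per 10: [ 0.2328 -0.0833  0.1016]
```

Every row needs all seven keys.

{"op": "send_rows", "data": {"rows": [{"x": 0.2328, "y": -0.0834, "z": 0, "wx": 0, "wy": 0, "wz": 0, "hand": 1}, {"x": 0.2328, "y": -0.0834, "z": 0, "wx": 0, "wy": 0, "wz": 0, "hand": 1}, {"x": 0.2328, "y": -0.0834, "z": 0, "wx": 0, "wy": 0, "wz": 0, "hand": 1}, {"x": 0.2328, "y": -0.0834, "z": 0, "wx": 0, "wy": 0, "wz": 0, "hand": 1}, {"x": 0.2328, "y": -0.0834, "z": 0, "wx": 0, "wy": 0, "wz": 0, "hand": 1}, {"x": 0.2328, "y": -0.0834, "z": 0, "wx": 0, "wy": 0, "wz": 0, "hand": 1}, {"x": 0.2328, "y": -0.0834, "z": 0, "wx": 0, "wy": 0, "wz": 0, "hand": 1}, {"x": 0.2328, "y": -0.0834, "z": 0, "wx": 0, "wy": 0, "wz": 0, "hand": 1}, {"x": 0.2328, "y": -0.0834, "z": 0, "wx": 0, "wy": 0, "wz": 0, "hand": 1}, {"x": 0.2328, "y": -0.0834, "z": 0, "wx": 0, "wy": 0, "wz": 0, "hand": 1}]}}

```text
time: 0.93
tool_pos: [0.528, -0.3046, 0.1927]
tool_rot: [-0.0, 0.976, 0.216, -0.0]
contact_force: [0.2, -0.6, -0.4]
gripper_width: 1.002
grasp_force: 0.0
```

{"op": "send_rows", "data": {"rows": [{"x": 0, "y": 0, "z": 0, "wx": 0, "wy": 0, "wz": -0.1368, "hand": 1}, {"x": 0, "y": 0, "z": 0, "wx": 0, "wy": 0, "wz": -0.1368, "hand": 1}, {"x": 0, "y": 0, "z": 0, "wx": 0, "wy": 0, "wz": -0.1368, "hand": 1}, {"x": 0, "y": 0, "z": 0, "wx": 0, "wy": 0, "wz": -0.1368, "hand": 1}, {"x": 0, "y": 0, "z": 0, "wx": 0, "wy": 0, "wz": -0.1368, "hand": 1}, {"x": 0, "y": 0, "z": 0, "wx": 0, "wy": 0, "wz": -0.1368, "hand": 1}, {"x": 0, "y": 0, "z": 0, "wx": 0, "wy": 0, "wz": -0.1368, "hand": 1}, {"x": 0, "y": 0, "z": 0, "wx": 0, "wy": 0, "wz": 0, "hand": 1}, {"x": 0, "y": 0, "z": 0, "wx": 0, "wy": 0, "wz": 0, "hand": 1}, {"x": 0, "y": 0, "z": 0, "wx": 0, "wy": 0, "wz": 0, "hand": 1}]}}

```text
time: 1.77
tool_pos: [0.5271, -0.3062, 0.1929]
tool_rot: [-0.0, 0.83, 0.558, -0.0]
contact_force: [0.1, 0.4, 1.0]
gripper_width: 1.0
grasp_force: 0.0
```

```bash
python3 go.py 527.1 -305.6 120 68; python3 go.py 527.1 -305.6 40 68|head -1
```

```text
shift units [ 0.003 -0.001  0.486] per 10: [ 0.0003 -0.0001  0.0486]
tool x yaw 67.87 tool z [-5.e-04  4.e-04 -1.e+00] pos [ 527.1 -306.2  192.9] t 1.7667
turn units [-0.0007 -0.0002 -0.0028]
shift units [ 3.000e-03 -1.000e-03  1.019e+00] per 10: [ 3.000e-04 -1.000e-04  1.019e-01]
```

{"op": "send_rows", "data": {"rows": [{"x": 0, "y": 0, "z": 0.16, "wx": 0, "wy": 0, "wz": 0, "hand": 1}, {"x": 0, "y": 0, "z": 0.16, "wx": 0, "wy": 0, "wz": 0, "hand": 1}, {"x": 0, "y": 0, "z": 0.16, "wx": 0, "wy": 0, "wz": 0, "hand": 1}, {"x": 0, "y": 0, "z": 0.16, "wx": 0, "wy": 0, "wz": 0, "hand": 1}, {"x": 0, "y": 0, "z": 0.12, "wx": 0, "wy": 0, "wz": 0, "hand": 1}, {"x": 0, "y": 0, "z": 0.1, "wx": 0, "wy": 0, "wz": 0, "hand": 1}, {"x": 0, "y": 0, "z": 0.08, "wx": 0, "wy": 0, "wz": 0, "hand": 1}, {"x": 0, "y": 0, "z": 0.08, "wx": 0, "wy": 0, "wz": 0, "hand": 1}, {"x": 0, "y": 0, "z": 0, "wx": 0, "wy": 0, "wz": 0, "hand": 1}, {"x": 0, "y": 0, "z": 0, "wx": 0, "wy": 0, "wz": 0, "hand": 1}]}}

```text
time: 2.6
tool_pos: [0.5271, -0.3061, 0.0398]
tool_rot: [-0.0, 0.829, 0.559, -0.0]
contact_force: [0.0, -0.9, 0.3]
gripper_width: 1.0
grasp_force: 0.0
```

{"op": "send_rows", "data": {"rows": [{"x": 0, "y": 0, "z": 0, "wx": 0, "wy": 0, "wz": 0, "hand": -1}, {"x": 0, "y": 0, "z": 0, "wx": 0, "wy": 0, "wz": 0, "hand": -1}, {"x": 0, "y": 0, "z": 0, "wx": 0, "wy": 0, "wz": 0, "hand": -1}, {"x": 0, "y": 0, "z": 0, "wx": 0, "wy": 0, "wz": 0, "hand": -1}, {"x": 0, "y": 0, "z": 0, "wx": 0, "wy": 0, "wz": 0, "hand": -1}, {"x": 0, "y": 0, "z": 0, "wx": 0, "wy": 0, "wz": 0, "hand": -1}, {"x": 0, "y": 0, "z": 0, "wx": 0, "wy": 0, "wz": 0, "hand": -1}, {"x": 0, "y": 0, "z": 0, "wx": 0, "wy": 0, "wz": 0, "hand": -1}, {"x": 0, "y": 0, "z": 0, "wx": 0, "wy": 0, "wz": 0, "hand": -1}, {"x": 0, "y": 0, "z": 0, "wx": 0, "wy": 0, "wz": 0, "hand": -1}]}}

```text
time: 3.43
tool_pos: [0.5287, -0.3072, 0.0419]
tool_rot: [0.002, 0.829, 0.559, 0.001]
contact_force: [3.0, -0.4, 5.6]
gripper_width: 0.159
grasp_force: 58.5
```

The opening of 0.159 doesn't fit a 36 mm case, so I'll look.

```bash
python3 - <<'E'
from plant import grab_frame,manip
import cv2,numpy as np
a=grab_frame("side");b=grab_frame("top");cv2.imwrite("pics/s1.png",a);cv2.imwrite("pics/t1.png",b)
f=lambda i:cv2.resize(i,(400,400),interpolation=cv2.INTER_CUBIC)
cv2.imwrite("pics/v1.png",np.hstack([f(a[210:310,150:250]),f(b[130:230,380:480])])); print(manip.state()["gripper_width"],manip.state()["tool_pos"])
E
```

```text
0.1624587356452744 [ 0.52871177 -0.30714185  0.0419149 ]
```

View pics/v1.png

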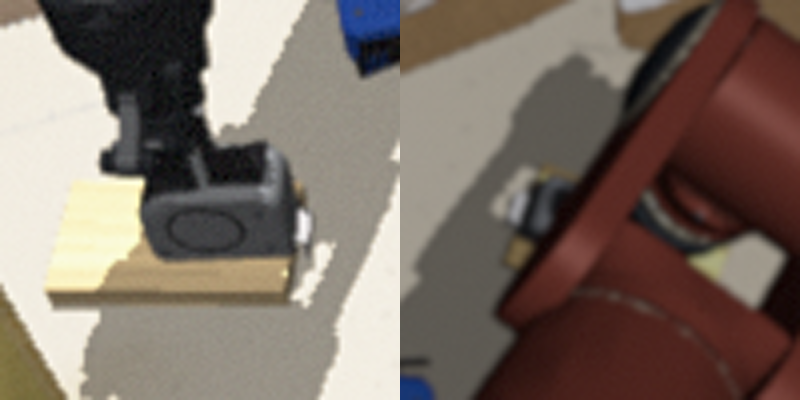

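```bash
python3 - <<'E'
from h import *
from plant import manip
from scipy.spatial.transform import Rotation as R
s=manip.state();print(s["tool_pos"],s["tool_rot"],s["contact_force"],s["joint_pos"],s["gripper_width"])
r=R.from_quat(s["tool_rot"],scalar_first=True);p=s["tool_pos"]
im=cv2.imread("pics/s1.png");x0,y0,k=130,150,7
im=cv2.resize(im[y0:y0+85,x0:x0+110],None,fx=k,fy=k,interpolation=cv2.INTER_CUBIC)
def dot(X,c):
    q=(proj("side",np.array(X).reshape(-1,3))+.5-[x0,y0])*k
    cv2.polylines(im,[q.astype(int)],False,c,1)
dot([p,p+r.apply([0,0,-.075])],(0,0,255))
for sg in(-1,1):
  dot([p+r.apply([0,sg*.018,-.0]),p+r.apply([0,sg*.018,-.075])],(0,255,0))
t=np.radians(68);o=np.array([.529,-.301,.018]);X=np.array([np.cos(t),np.sin(t),0]);Y=np.array([-X[1],X[0],0]);Z=np.array([0,0,1])
for z in(0,.061): dot([o+a*X+b*Y+z*Z for a,b in((.038,.018),(.038,-.018),(-.038,-.018),(-.038,.018),(.038,.018))],(255,0,255))
cv2.imwrite("pics/v2.png",im)
E
```

```text
[ 0.52871177 -0.30714185  0.0419149 ] [1.68739864e-03 8.29026450e-01 5.59206344e-01 7.49726069e-04] [ 2.0165419  -1.21325689  5.18779126] [-6.48097606e-01  1.55497935e-01  1.76661567e+00  3.49440910e-04
  1.21580072e+00 -2.64280753e-01] 0.1624587356452744
```

View pics/v2.png

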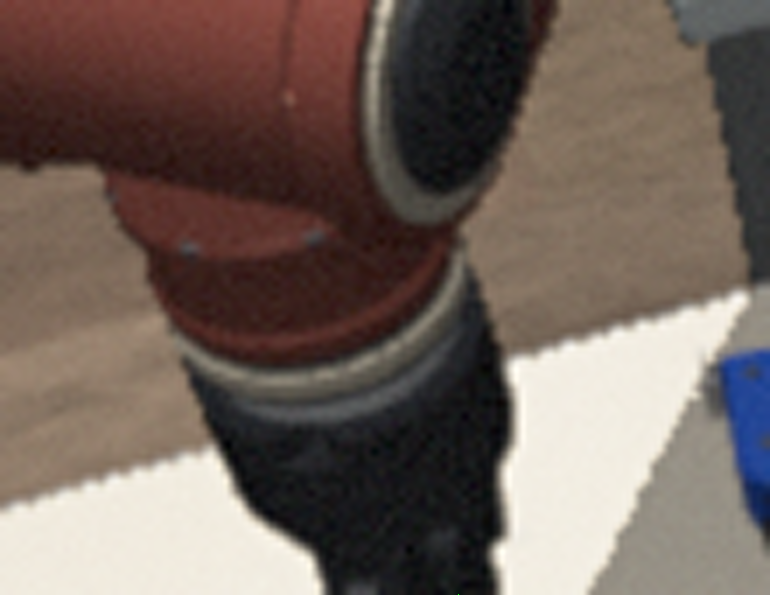

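Wrong crop window on my part. I'll project the points numerically into the v1 view instead.

```bash
python3 - <<'E'
from h import *
from plant import manip
from scipy.spatial.transform import Rotation as R
s=manip.state();r=R.from_quat(s["tool_rot"],scalar_first=True);p=s["tool_pos"]
f=lambda X:((proj("side",np.array(X).reshape(-1,3))+.5-[150,210])*4).round().astype(int).tolist()
print("tcp..body",f([p,p+r.apply([0,0,-.019]),p+r.apply([0,0,-.075])]))
for sg in(-1,1): print("finger",sg,f([p+r.apply([0,sg*.018,z]) for z in(0,-.05)]),"outer",f([p+r.apply([0,sg*.045,z]) for z in(0,-.05)]))
t=np.radians(68);o=np.array([.529,-.301,.018]);X=np.array([np.cos(t),np.sin(t),0]);Y=np.array([-X[1],X[0],0]);Z=np.array([0,0,1])
for z in(0,.061): print("case",z,f([o+a*X+b*Y+z*Z for a,b in((.038,.018),(.038,-.018),(-.038,-.018),(-.038,.018))]))
# dark-diff: pixels changed between before/after over tape broad side
a=cv2.imread("pics/side0.png").astype(int);b=cv2.imread("pics/s1.png").astype(int)
print((a[255:280:2,178:232:3].mean(2)).astype(int));print((b[255:280:2,178:232:3].mean(2)).astype(int))
E
```

```text
tcp..body [[206, 210], [198, 190], [176, 128]]
finger -1 [[211, 182], [192, 128]] outer [[219, 141], [201, 87]]
finger 1 [[200, 238], [180, 186]] outer [[191, 283], [170, 231]]
case 0 [[299, 202], [290, 258], [150, 259], [162, 203]]
case 0.061 [[280, 139], [271, 196], [123, 197], [137, 140]]
[[231 232 233  40  43  45  35  29  16  29  31  34  36  91  79 172 231 229]
 [223 222 217  30  43  53  34  54 143 144 163 196 175 117  74 134 184 230]
 [227 228 217  45 101 135 173 179 182 182 179 179 142 131  68  80 149 229]
 [227 227 213 116  98  90 101  98  84  84  69  70  72  93  59  44 151 229]
 [227 229 177  81  68  56  45  49  44  49  58  65  51  62  52  55 226 229]
 [231 229 214  71  60  35  62  64  63  59  42  64  63  63  53  57 221 231]
 [227 227 219  58  63  62  61  63  63  60  61  45  60  60  63  63 227 231]
 [231 231 232  77  66  43  61  60  61  59  61  47  62  65  61  81 219 219]
 [231 232 232 156  62  56  52  59  60  57  41  62  62  58  61  81 143 198]
 [231 232 232 227  54  61  59  56  47  56  64  64  63  59  67  62 111 230]
 [232 233 233 233 110  99 101 112 108 123 123 135 136 153
[... 444 characters left out ...]
 68  84  58  45 103 142]
 [234 234 184  77  68  51  49  60  53  38  58  67  51  68  58  59 178 145]
 [236 235 224  68  65  50  65  66  70  64  47  67  63  69  59  62 232 140]
 [232 231 226  64  64  67  66  65  65  64  67  48  65  66  66  65 230 140]
 [238 237 228  71  63  49  67  67  70  64  66  54  69  68  64 101 210 141]
 [237 238 173 113  63  69  50  62  63  58  50  67  66  57  65  66  95 210]
 [238 228 154 155  54  65  66  65  56  67  65  68  69  67  75  66 110 238]
 [217 169 159 166 138 117 120 129 129 145 139 155 158 156 155  88 141 238]
 [144 150 147 145 149 148 146 148 145 151 150 153 153 155 163  91 156 233]
 [145 146 147 150 147 147 149 148 147 148 151 146 146 147 154 105 235 235]]
```

```bash
python3 - <<'E'
import cv2,numpy as np
f=lambda n:cv2.resize(np.clip(cv2.imread(n)[215:290,170:235].astype(float)**.6*255**.4,0,255).astype(np.uint8),(400,462),interpolation=cv2.INTER_CUBIC)
cv2.imwrite("pics/v3.png",np.hstack([f("pics/side0.png"),f("pics/s1.png")]))
E
```

```text
(no output)
```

View pics/v3.png

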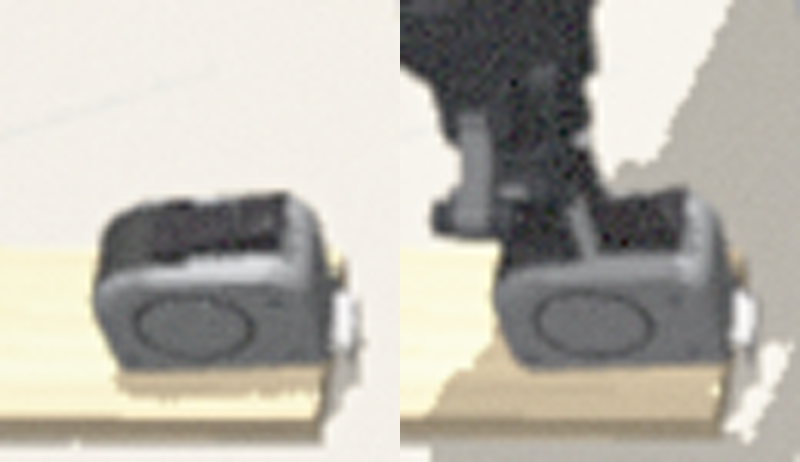

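The close-up shows no finger over the broad side. The far finger's grey strip ends on the case's top edge, as if the tips stood on top gripping the lever (18 mm wide). I'll check the finger length against the start pictures.

```bash
python3 - <<'E'
from h import *
from scipy.spatial.transform import Rotation as R
r=R.from_quat([-9.4e-4,.97646,.21568,0],scalar_first=True);p=np.array([.26307,-.56623,.19207])
for z in(0,-.013,-.05,-.075):
    for n in("side","top"):
        print(z,n,proj(n,np.array([p+r.apply([0,y,z]) for y in(-.05,0,.05)])).round(0).tolist())
im=cv2.imread("pics/side0.png").mean(2).astype(int)
for v in range(84,166,4): print(v,*("%3d"%x for x in im[v,0:64:3]))
E
```

```text
0 side [[60.0, 152.0], [37.0, 164.0], [13.0, 177.0]]
0 top [[553.0, 315.0], [574.0, 305.0], [596.0, 294.0]]
-0.013 side [[57.0, 148.0], [34.0, 160.0], [9.0, 172.0]]
-0.013 top [[557.0, 316.0], [578.0, 306.0], [600.0, 295.0]]
-0.05 side [[49.0, 134.0], [24.0, 146.0], [-1.0, 159.0]]
-0.05 top [[567.0, 319.0], [590.0, 308.0], [612.0, 297.0]]
-0.075 side [[43.0, 125.0], [18.0, 137.0], [-9.0, 149.0]]
-0.075 top [[575.0, 321.0], [598.0, 310.0], [621.0, 299.0]]
84  16  22   9  35  76  78  75  78  79  77  79  77  76  81  74  77  78  77  75  76  79  76
88  20  12  22  21  44  77  78  77  68  89 116  71  75  77  75  73  80 110 153 179 216 134
92  20  21  13  21  20  67  80  88 119  72  40  25  80 214 186 120 112 109 106 109 110 104
96   9  22   8  19  25  23  45  52  45  42  40  19  21  58 108 104 103 103 102 103  99 102
100  17  13   7  14  20  14  16  18 105 107  45  37  16  23  54 103 100 104 103 105 103 100
104  27  18  24  26  20  21  25  19  96 105 107 104  94  16  25  53 105 102 102 101  97 102
108  15  30  16  34  28  19  15  18  29  56 100  97  94  81  25  20  30 100  99 104 102 102
1
[... 586 characters left out ...]
 113 111 109 107 111 112 113  99  59 112 113 114 114 121
140 113 113 113 115 115 116 113 112 111 112 113 114 113 114 112 114 118 116 118 120 111 108
144 114 118 112 112 117 114 118 115 114 113 120 120 115 106 111 109 113 111 108 111 114 114
148 111 113 109 109 111 115 114 120 117 116 112 111 115 110 116 116 118 111 114 111 110 108
152 102 110 116 116 113 112 109 111 109 107 108 107 115 113 107 106 110 102 104 107 108 110
156  78  98 110 108 108 108 113 111 108 107 110 108 109 103 109 107 104 100 105 107 107 107
160  91 101 103 106 104 101 108 103 104 103 102 105  98  98 103 103 106 111 112 110 104 109
164 104 106 103 104  99  98  98 103 104 101 103 109 108 105 109 102 104 101  97 108 105 101
```

This settles it. In the start picture the open tips are about 50 mm above the reported TCP, not 13 mm. So the real tips stand about 37 mm behind the reported TCP, and the grip closed on the lever above the case top. I'll open and go about 40 mm lower.

{"op": "send_rows", "data": {"rows": [{"x": 0, "y": 0, "z": 0, "wx": 0, "wy": 0, "wz": 0, "hand": 1}, {"x": 0, "y": 0, "z": 0, "wx": 0, "wy": 0, "wz": 0, "hand": 1}, {"x": 0, "y": 0, "z": 0, "wx": 0, "wy": 0, "wz": 0, "hand": 1}, {"x": 0, "y": 0, "z": 0, "wx": 0, "wy": 0, "wz": 0, "hand": 1}, {"x": 0, "y": 0, "z": 0, "wx": 0, "wy": 0, "wz": 0, "hand": 1}, {"x": 0, "y": 0, "z": 0, "wx": 0, "wy": 0, "wz": 0, "hand": 1}, {"x": 0, "y": 0, "z": 0, "wx": 0, "wy": 0, "wz": 0, "hand": 1}, {"x": 0, "y": 0, "z": 0, "wx": 0, "wy": 0, "wz": 0, "hand": 1}, {"x": 0, "y": 0, "z": 0, "wx": 0, "wy": 0, "wz": 0, "hand": 1}, {"x": 0, "y": 0, "z": 0, "wx": 0, "wy": 0, "wz": 0, "hand": 1}]}}

```text
time: 4.37
tool_pos: [0.5273, -0.3063, 0.0402]
tool_rot: [-0.0, 0.829, 0.559, -0.0]
contact_force: [0.5, 0.2, 0.7]
gripper_width: 0.999
grasp_force: 0.0
```

{"op": "send_rows", "data": {"rows": [{"x": 0, "y": 0.005, "z": 0.033, "wx": 0, "wy": 0, "wz": 0, "hand": 1}, {"x": 0, "y": 0.005, "z": 0.033, "wx": 0, "wy": 0, "wz": 0, "hand": 1}, {"x": 0, "y": 0, "z": 0.033, "wx": 0, "wy": 0, "wz": 0, "hand": 1}, {"x": 0, "y": 0, "z": 0.033, "wx": 0, "wy": 0, "wz": 0, "hand": 1}, {"x": 0, "y": 0, "z": 0.033, "wx": 0, "wy": 0, "wz": 0, "hand": 1}, {"x": 0, "y": 0, "z": 0.033, "wx": 0, "wy": 0, "wz": 0, "hand": 1}, {"x": 0, "y": 0, "z": 0.033, "wx": 0, "wy": 0, "wz": 0, "hand": 1}, {"x": 0, "y": 0, "z": 0.033, "wx": 0, "wy": 0, "wz": 0, "hand": 1}, {"x": 0, "y": 0, "z": 0, "wx": 0, "wy": 0, "wz": 0, "hand": 1}, {"x": 0, "y": 0, "z": 0, "wx": 0, "wy": 0, "wz": 0, "hand": 1}]}}

```text
time: 5.2
tool_pos: [0.5284, -0.3066, 0.0001]
tool_rot: [-0.0, 0.829, 0.559, -0.0]
contact_force: [0.8, 0.3, 0.1]
gripper_width: 0.995
grasp_force: 0.0
```

```bash
python3 - <<'E'
from plant import grab_frame,manip
import cv2
cv2.imwrite("pics/s2.png",grab_frame("side"))
E
python3 go.py 527.1 -305.6 0 68
```

```text
shift units [ 0.004 -0.013  0.004] per 10: [ 0.0004 -0.0013  0.0004]
tool x yaw 68.0 tool z [-0. -0. -1.] pos [ 528.7 -306.9    0.6] t 5.25
turn units [0.     0.     0.0001]
```

{"op": "send_rows", "data": {"rows": [{"x": 0, "y": 0, "z": 0, "wx": 0, "wy": 0, "wz": 0, "hand": -1}, {"x": 0, "y": 0, "z": 0, "wx": 0, "wy": 0, "wz": 0, "hand": -1}, {"x": 0, "y": 0, "z": 0, "wx": 0, "wy": 0, "wz": 0, "hand": -1}, {"x": 0, "y": 0, "z": 0, "wx": 0, "wy": 0, "wz": 0, "hand": -1}, {"x": 0, "y": 0, "z": 0, "wx": 0, "wy": 0, "wz": 0, "hand": -1}, {"x": 0, "y": 0, "z": 0, "wx": 0, "wy": 0, "wz": 0, "hand": -1}, {"x": 0, "y": 0, "z": 0, "wx": 0, "wy": 0, "wz": 0, "hand": -1}, {"x": 0, "y": 0, "z": 0, "wx": 0, "wy": 0, "wz": 0, "hand": -1}, {"x": 0, "y": 0, "z": 0, "wx": 0, "wy": 0, "wz": 0, "hand": -1}, {"x": 0, "y": 0, "z": 0, "wx": 0, "wy": 0, "wz": 0, "hand": -1}]}}

```text
time: 6.08
tool_pos: [0.5292, -0.3072, 0.0012]
tool_rot: [0.001, 0.829, 0.559, 0.0]
contact_force: [1.4, -0.5, 4.0]
gripper_width: 0.414
grasp_force: 60.5
```

```bash
python3 - <<'E'
from plant import grab_frame,manip
import cv2
cv2.imwrite("pics/s3.png",grab_frame("side"))
b=cv2.imread("pics/s3.png").mean(2).astype(int)
for v in range(240,296,2): print(v,*("%3d"%x for x in b[v,176:240:2]))
E
python3 go.py 527.1 -305.6 0 68
```

```text
240 150  47  23  26  20  18  21  29  24  20  43  36  22  20  32 121 222 207 140 143 141 142 142 142 143 142 143 143 145 144 142 141
242 238 226  48  27  24  17  20  20  27  13  32  24  17  25  31 126 138 140 142 143 143 143 142 141 139 142 143 145 142 143 141 142
244 234 237 134  24  23  24  24  28  24  21  24  27  20  41 126 140 145 142 144 145 137 148 143 142 143 145 146 144 143 142 145 143
246 235 236 220  32  38  54  52  29  27  18  14  29  22  63  53  83 106  77  62  50  72 142 143 144 143 144 142 145 144 144 144 144
248 234 234 233  66  50  81  76  25  20  22  15  35  17  35  31  24  24  26  20  30 100 149 128 143 144 141 145 146 138 142 141 142
250 236 235 237 161  63 102  93  32  21  18  24  26  21  19  29  19  30  17  24  21  69 141 102 121 147 142 143 145 143 145 141 145
252 234 234 236 229  78 104  90  26  33  32  38  28  29  22  23  25  23  22  20  28  71 114  93  96 145 144 141 143 142 145 144 143
254 235 235 236 238 112 105  92  33  26  33  34  28  24  22  20  17  24  20  24  23  87 125  86  65 144 142 140 142 145 142 145 142
256 229 231 230 233 140 104  87  36  27  23 
[... 2086 characters left out ...]
3 142 142 145 142 141 143 144 143 141 141 141 142 143 142 142 145 143 142 145 144 142 145 141 144 143 183 236 234
290 143 141 146 143 145 142 145 142 144 144 145 142 145 141 143 142 143 139 141 146 143 145 143 143 142 145 142 142 140 182 236 234
292 139 142 142 141 143 141 141 140 141 142 142 143 145 141 143 140 145 142 144 142 143 142 143 141 143 142 144 144 141 182 236 235
294 141 142 140 140 139 138 138 140 144 143 138 142 143 144 144 143 143 144 140 144 147 144 141 142 143 139 143 144 142 182 235 234
shift units [ 0.005 -0.017  0.008] per 10: [ 0.0005 -0.0017  0.0008]
tool x yaw 68.0 tool z [ 1.1e-03 -8.0e-04 -1.0e+00] pos [ 529.2 -307.2    1.2] t 6.1333
turn units [0.0016 0.0004 0.0001]
```

The opening of 0.414 gives 35 mm, so the fingers are on the 36 mm case. With the case at z = 18 on the offcut, the underside is at TCP z + 16.8. Next I lift and carry.

{"op": "send_rows", "data": {"rows": [{"x": 0, "y": 0, "z": -0.06, "wx": 0, "wy": 0, "wz": 0, "hand": -1}, {"x": 0, "y": 0, "z": -0.14, "wx": 0, "wy": 0, "wz": 0, "hand": -1}, {"x": 0, "y": 0, "z": -0.2, "wx": 0, "wy": 0, "wz": 0, "hand": -1}, {"x": 0, "y": 0, "z": -0.2, "wx": 0, "wy": 0, "wz": 0, "hand": -1}, {"x": 0.06, "y": -0.028, "z": 0, "wx": 0, "wy": 0, "wz": 0, "hand": -1}, {"x": 0.14, "y": -0.065, "z": 0, "wx": 0, "wy": 0, "wz": 0, "hand": -1}, {"x": 0.2, "y": -0.093, "z": 0, "wx": 0, "wy": 0, "wz": 0, "hand": -1}, {"x": 0.22, "y": -0.102, "z": 0, "wx": 0, "wy": 0, "wz": 0, "hand": -1}, {"x": 0.23, "y": -0.106, "z": 0, "wx": 0, "wy": 0, "wz": 0, "hand": -1}, {"x": 0.23, "y": -0.106, "z": 0, "wx": 0, "wy": 0, "wz": 0, "hand": -1}]}}

```text
time: 6.97
tool_pos: [0.5169, -0.1256, 0.0872]
tool_rot: [-0.003, 0.829, 0.559, -0.001]
contact_force: [1.4, 0.1, -4.3]
gripper_width: 0.411
grasp_force: 60.6
```

{"op": "send_rows", "data": {"rows": [{"x": 0.23, "y": -0.106, "z": 0, "wx": 0, "wy": 0, "wz": 0, "hand": -1}, {"x": 0.23, "y": -0.106, "z": 0, "wx": 0, "wy": 0, "wz": 0, "hand": -1}, {"x": 0.23, "y": -0.106, "z": 0, "wx": 0, "wy": 0, "wz": 0, "hand": -1}, {"x": 0.23, "y": -0.106, "z": 0, "wx": 0, "wy": 0, "wz": 0, "hand": -1}, {"x": 0.23, "y": -0.106, "z": 0, "wx": 0, "wy": 0, "wz": 0, "hand": -1}, {"x": 0.23, "y": -0.106, "z": 0, "wx": 0, "wy": 0, "wz": 0, "hand": -1}, {"x": 0.22, "y": -0.102, "z": 0, "wx": 0, "wy": 0, "wz": 0, "hand": -1}, {"x": 0.18, "y": -0.085, "z": 0, "wx": 0, "wy": 0, "wz": 0, "hand": -1}, {"x": 0.12, "y": -0.055, "z": 0, "wx": 0, "wy": 0, "wz": 0, "hand": -1}, {"x": 0, "y": 0, "z": 0, "wx": 0, "wy": 0, "wz": 0, "hand": -1}]}}

```text
time: 7.8
tool_pos: [0.5009, 0.1886, 0.0874]
tool_rot: [-0.002, 0.828, 0.561, -0.002]
contact_force: [-0.5, -0.2, -5.9]
gripper_width: 0.413
grasp_force: 60.8
```

{"op": "send_rows", "data": {"rows": [{"x": 0, "y": 0, "z": 0, "wx": 0, "wy": 0, "wz": -0.1, "hand": -1}, {"x": 0, "y": 0, "z": 0, "wx": 0, "wy": 0, "wz": -0.12, "hand": -1}, {"x": 0, "y": 0, "z": 0, "wx": 0, "wy": 0, "wz": -0.12, "hand": -1}, {"x": 0, "y": 0, "z": 0, "wx": 0, "wy": 0, "wz": -0.12, "hand": -1}, {"x": 0, "y": 0, "z": 0, "wx": 0, "wy": 0, "wz": -0.12, "hand": -1}, {"x": 0, "y": 0, "z": 0, "wx": 0, "wy": 0, "wz": -0.1186, "hand": -1}, {"x": 0, "y": 0, "z": 0, "wx": 0, "wy": 0, "wz": 0, "hand": -1}, {"x": 0, "y": 0, "z": 0, "wx": 0, "wy": 0, "wz": 0, "hand": -1}, {"x": 0, "y": 0, "z": 0, "wx": 0, "wy": 0, "wz": 0, "hand": -1}, {"x": 0, "y": 0, "z": 0, "wx": 0, "wy": 0, "wz": 0, "hand": -1}]}}

```text
time: 8.63
tool_pos: [0.5038, 0.1848, 0.0898]
tool_rot: [-0.0, 0.647, 0.762, -0.001]
contact_force: [0.1, -0.1, -4.0]
gripper_width: 0.414
grasp_force: 60.6
```

```bash
python3 go.py 504.9 185.2 30 99.4; python3 - <<'E'
from plant import grab_frame,manip
import cv2
for n in("side","top"): cv2.imwrite(f"pics/{n}4.png",grab_frame(n))
print(manip.state()["contact_force"],manip.state()["gripper_width"])
E
```

```text
shift units [0.002 0.008 0.399] per 10: [0.0002 0.0008 0.0399]
tool x yaw 99.36 tool z [-1.3e-03 -3.0e-04 -1.0e+00] pos [503.8 184.8  89.8] t 8.6333
turn units [-0.0017  0.0001 -0.001 ]
[ 0.59138891  0.85590417 -4.54509252] 0.4173400092805661
```

{"op": "send_rows", "data": {"rows": [{"x": 0, "y": 0.004, "z": 0.08, "wx": 0, "wy": 0, "wz": 0, "hand": -1}, {"x": 0, "y": 0.004, "z": 0.12, "wx": 0, "wy": 0, "wz": 0, "hand": -1}, {"x": 0, "y": 0, "z": 0.12, "wx": 0, "wy": 0, "wz": 0, "hand": -1}, {"x": 0, "y": 0, "z": 0.1, "wx": 0, "wy": 0, "wz": 0, "hand": -1}, {"x": 0, "y": 0, "z": 0.07, "wx": 0, "wy": 0, "wz": 0, "hand": -1}, {"x": 0, "y": 0, "z": 0.04, "wx": 0, "wy": 0, "wz": 0, "hand": -1}, {"x": 0, "y": 0, "z": 0.03, "wx": 0, "wy": 0, "wz": 0, "hand": -1}, {"x": 0, "y": 0, "z": 0.02, "wx": 0, "wy": 0, "wz": 0, "hand": -1}, {"x": 0, "y": 0, "z": 0.007, "wx": 0, "wy": 0, "wz": 0, "hand": -1}, {"x": 0, "y": 0, "z": 0, "wx": 0, "wy": 0, "wz": 0, "hand": -1}]}}

```text
time: 9.57
tool_pos: [0.5061, 0.1854, 0.0031]
tool_rot: [0.0, 0.647, 0.763, 0.0]
contact_force: [-1.0, 0.1, -5.0]
gripper_width: 0.412
grasp_force: 60.8
```

```bash
python3 - <<'E'
from plant import grab_frame,manip
from h import *
for n in("side","top"): cv2.imwrite(f"pics/{n}5.png",grab_frame(n))
s=manip.state();print(s["contact_force"],s["gripper_width"],s["tool_pos"],s["ft_torque"])
a=cv2.imread("pics/top5.png")[145:240,195:290];b=cv2.imread("pics/side5.png")[175:250,355:455]
f=lambda i:cv2.resize(i,(400,int(400*i.shape[0]/i.shape[1])),interpolation=cv2.INTER_CUBIC)
A,B=f(a),f(b);h=max(len(A),len(B));P=lambda i:cv2.copyMakeBorder(i,0,h-len(i),0,0,cv2.BORDER_CONSTANT)
cv2.imwrite("pics/v5.png",np.hstack([P(A),P(B)]))
E
python3 go.py 504.9 185.2 1.7 99.4
```

```text
[-0.03135298  0.44637062 -4.79003533] 0.4118380875957354 [0.50634525 0.18541883 0.00340276] [-0.10792472 -0.01821455  0.01775093]
shift units [ 0.    -0.01   0.011] per 10: [ 0.     -0.001   0.0011]
tool x yaw 99.44 tool z [ 1.5e-03  3.0e-04 -1.0e+00] pos [506.3 185.4   3.4] t 9.6667
turn units [ 0.002  -0.0001  0.0009]
```

{"op": "send_rows", "data": {"rows": [{"x": 0, "y": 0, "z": 0.005, "wx": 0, "wy": 0, "wz": 0, "hand": -1}, {"x": 0, "y": 0, "z": 0.003, "wx": 0, "wy": 0, "wz": 0, "hand": -1}, {"x": -0.02, "y": 0, "z": 0, "wx": 0, "wy": 0, "wz": 0, "hand": -1}, {"x": -0.03, "y": 0, "z": 0, "wx": 0, "wy": 0, "wz": 0, "hand": -1}, {"x": -0.04, "y": 0, "z": 0, "wx": 0, "wy": 0, "wz": 0, "hand": -1}, {"x": -0.05, "y": 0, "z": 0, "wx": 0, "wy": 0, "wz": 0, "hand": -1}, {"x": -0.05, "y": 0, "z": 0, "wx": 0, "wy": 0, "wz": 0, "hand": -1}, {"x": -0.04, "y": 0, "z": 0, "wx": 0, "wy": 0, "wz": 0, "hand": -1}, {"x": -0.02, "y": 0, "z": 0, "wx": 0, "wy": 0, "wz": 0, "hand": -1}, {"x": 0, "y": 0, "z": 0, "wx": 0, "wy": 0, "wz": 0, "hand": -1}]}}

```text
time: 10.5
tool_pos: [0.5121, 0.1474, 0.0015]
tool_rot: [0.0, 0.647, 0.762, 0.0]
contact_force: [1.3, 1.6, -4.9]
gripper_width: 0.414
grasp_force: 60.4
```

```bash
python3 go.py 504.9 185.2 1.7 99.4; python3 - <<'E'
from plant import grab_frame,manip
from h import *
F=[]
for k in range(4):
    f=grab_frame("side"); s=manip.state();F.append(s["contact_force"])
print(np.mean(F,0),manip.state()["ft_torque"]);cv2.imwrite("pics/side6.png",f);cv2.imwrite("pics/top6.png",grab_frame("top"))
E
```

```text
shift units [ 0.256 -0.006 -0.001] per 10: [ 0.0256 -0.0006 -0.0001]
tool x yaw 99.37 tool z [ 4.e-04  0.e+00 -1.e+00] pos [512.1 147.4   1.5] t 10.5
turn units [ 0.0005  0.     -0.0007]
[ 0.34378317  1.22391797 -4.86890515] [ 0.26661353 -0.11839131 -0.10184425]
```

The pull of about 1.2 N towards the hook, together with the changed moment, shows the tape is hooked. The clearance is about 2.3 mm. I'll continue the draw to about 6 mm short.

{"op": "send_rows", "data": {"rows": [{"x": -0.03, "y": 0, "z": 0, "wx": 0, "wy": 0, "wz": 0, "hand": -1}, {"x": -0.06, "y": 0, "z": 0, "wx": 0, "wy": 0, "wz": 0, "hand": -1}, {"x": -0.09, "y": 0, "z": 0, "wx": 0, "wy": 0, "wz": 0, "hand": -1}, {"x": -0.1, "y": 0, "z": 0, "wx": 0, "wy": 0, "wz": 0, "hand": -1}, {"x": -0.1, "y": 0, "z": 0, "wx": 0, "wy": 0, "wz": 0, "hand": -1}, {"x": -0.09, "y": 0, "z": 0, "wx": 0, "wy": 0, "wz": 0, "hand": -1}, {"x": -0.07, "y": 0, "z": 0, "wx": 0, "wy": 0, "wz": 0, "hand": -1}, {"x": -0.03, "y": 0, "z": 0, "wx": 0, "wy": 0, "wz": 0, "hand": -1}, {"x": -0.017, "y": 0, "z": 0, "wx": 0, "wy": 0, "wz": 0, "hand": -1}, {"x": 0, "y": 0, "z": 0, "wx": 0, "wy": 0, "wz": 0, "hand": -1}]}}

```text
time: 11.58
tool_pos: [0.5262, 0.061, 0.0013]
tool_rot: [-0.0, 0.647, 0.763, -0.0]
contact_force: [1.2, 0.8, -5.1]
gripper_width: 0.415
grasp_force: 60.1
```

```bash
python3 go.py 504.9 185.2 1.7 99.4; python3 - <<'E'
from plant import grab_frame,manip
from h import *
F=[];T=[]
S=[];
for k in range(3):
    S.append(grab_frame("side").astype(float));T.append(grab_frame("top").astype(float));F.append(manip.state()["contact_force"])
    print(manip.state()["tool_pos"])
print(np.mean(F,0),manip.state()["ft_torque"])
S=np.mean(S,0).astype(np.uint8);T=np.mean(T,0).astype(np.uint8);cv2.imwrite("pics/side7.png",S);cv2.imwrite("pics/top7.png",T)
# side: (330..430,185..255)  top: (220..300,145..215)
g=lambda i,x,y,w,h,k:cv2.resize(np.clip(i[y:y+h,x:x+w].astype(float)**.6*255**.4,0,255).astype(np.uint8),None,fx=k,fy=k,interpolation=cv2.INTER_CUBIC)
A=g(T,225,145,58,75,7);B=g(S,345,185,56,75,7)
cv2.imwrite("pics/v7.png",np.hstack([A,B])[:,:800])
E
```

```text
shift units [ 0.84  -0.005 -0.002] per 10: [ 0.084  -0.0005 -0.0002]
tool x yaw 99.4 tool z [-2.e-04  1.e-04 -1.e+00] pos [526.2  61.    1.3] t 11.5833
turn units [-0.0002 -0.0002  0.    ]
[0.52606    0.06174462 0.00129354]
[0.52603618 0.06189492 0.00129198]
[0.52605961 0.06187324 0.00128698]
[ 0.5650522   1.41406045 -5.52272322] [ 0.29457308 -0.11692806 -0.10858915]
```

View pics/v7.png

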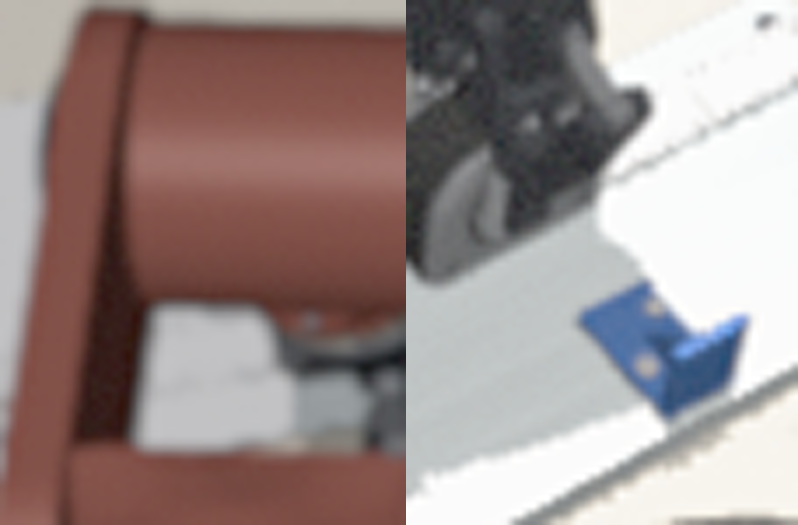

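The side half shows the case's front-lower corner near composite (605,200), the blade running out towards the left end, and the bracket's near-left corner at (650,283). I'll compare these in plate coordinates.

```bash
python3 - <<'E'
from h import *
np.set_printoptions(precision=1,suppress=True)
ex=np.array([-.164,.9865]);ey=np.array([-.9865,-.164]);c=np.array([557.5,82.1])
pl=lambda X:np.array([(X[:2]-c)@ex,(X[:2]-c)@ey])
o=lambda u,v:("side",(u-406+.5)/7-.5+345,(v+.5)/7-.5+185)
print("tcp",pl(np.array([526.05,61.85])))
for u,v in((605,200),(603,208),(600,190)): print("case corner",o(u,v)[1:],pl(onz(o(u,v),.018)))
print("bracket NL",pl(onz(o(650,281),.021)),"NR",pl(onz(o(580,318),.021)),"far-left base/upright foot",pl(onz(o(745,318),.053)))
print("from first: NL",pl(onz(px("c",422,226),.021)),pl(onz(px("a",305,163),.021)),"NR",pl(onz(px("c",375,252),.021)),pl(onz(px("a",360,153),.021)))
S=cv2.imread("pics/side7.png");g=S.mean(2)
# vertical front edge: profiles along plate x at case far side plane (plate y=17), several heights; and bracket left edge blue profile
def W(x,y,z): p=c+x*ex+y*ey; return np.array([p[0],p[1],z])/1000
for z in(18.5,20,22,25):
    xs=np.arange(12,45,2); uv=proj("side",np.array([W(x,17,z) for x in xs])).astype(np.float32)
    print("case",z,cv2.remap(g.astype(np.float32),uv[:,:1],uv[:,1:],1).ravel().astype(int))
sat=(S.max(2).astype(int)-S.min(2)).astype(np.float32)
for y in(-20,-23,-26):
    xs=np.arange(12,32,1); uv=proj("side",np.array([W(x,y,21) for x in xs])).astype(np.float32)
    print("brk",y,cv2.remap(sat,uv[:,:1],uv[:,1:],1).ravel().astype(int))
    xs=np.arange(-14,6,1); uv=proj("side",np.array([W(x,y,21) for x in xs])).astype(np.float32)
    print("  R",y,cv2.remap(sat,uv[:,:1],uv[:,1:],1).ravel().astype(int))
T=cv2.imread("pics/top0.png");sat=(T.max(2).astype(int)-T.min(2)).astype(np.float32)
for y in(-20,-24,-28):
    xs=np.arange(-16,34,2); uv=proj("top",np.array([W(x,y,21) for x in xs])).astype(np.float32)
    print("top brk",y,cv2.remap(sat,uv[:,:1],uv[:,1:],1).ravel().astype(int))
E
```

```text
tcp [-14.8  34.3]
case corner (373.0, 213.14285714285714) [32.8 18.4]
case corner (372.7142857142857, 214.28571428571428) [30.  15.9]
case corner (372.2857142857143, 211.71428571428572) [34.1 22.9]
bracket NL [ 22.4 -19.9] NR [ -7.3 -19.9] far-left base/upright foot [ 20.7 -65.6]
from first: NL [ 21.4 -19.5] [ 20.2 -17.1] NR [ -7.  -20.1] [ -8.5 -17.7]
case 18.5 [131 129 135 136 134 138 144 150 182 217 250 250 251 250 250 247 250]
case 20 [116 116 123 120 119 125 126 138 176 214 249 250 251 250 245 243 250]
case 22 [ 94  98 100  98 102 104 106 125 168 213 241 249 248 237 233 237 243]
case 25 [ 74  74  76  73  74  74  79 110 153 202 226 231 218 212 205 216 227]
brk -20 [64 63 64 67 65 65 64 56 50 43 27 15  6  3  1  0  0  0  0  0]
  R -20 [ 7  7  7 10 14 19 32 50 62 67 71 75 76 75 72 71 71 74 74 70]
brk -23 [82 82 80 79 76 72 71 68 56 39 23 12  5  1  1  0  0  0  0  1]
  R -23 [ 6  6  8 11 19 31 46 61 75 86 86 86 84 84 83 84 84 84 83 82]
brk -26 [74 69 61 51 44 40 35 30 25 18  9  4  1  1  0  0  0  0  0  1]
  R -26 [ 7  7  8 11 17 29 44 59 71 79 82 84 83 83 82 82 82 83 83 82]
top brk -20 [ 2  2  7 17 47 72 89 95 96 98 96 93 91 89 89 91 93 72 43 19  5  2  2  2
  3]
top brk -24 [  2   2   7  24  56  92 109 115 114 113 113 113 111 104  92  85  82  72
  44  20   5   2   2   2   2]
top brk -28 [  2   2   7  23  52  86 104 110 111 111 112 109  96  74  46  35  35  40
  36  19   7   2   2   3   3]
```

The case front is at plate x ≈ 28.1–28.9 and the bracket's left edge at ≈ 21.3. So I draw back another 7.2 mm, then lower about 2.6 mm onto the plate.

{"op": "send_rows", "data": {"rows": [{"x": -0.012, "y": 0, "z": 0, "wx": 0, "wy": 0, "wz": 0, "hand": -1}, {"x": -0.018, "y": 0, "z": 0, "wx": 0, "wy": 0, "wz": 0, "hand": -1}, {"x": -0.012, "y": 0, "z": 0, "wx": 0, "wy": 0, "wz": 0, "hand": -1}, {"x": -0.006, "y": 0, "z": 0, "wx": 0, "wy": 0, "wz": 0, "hand": -1}, {"x": 0, "y": 0, "z": 0, "wx": 0, "wy": 0, "wz": 0, "hand": -1}, {"x": 0, "y": 0, "z": 0, "wx": 0, "wy": 0, "wz": 0, "hand": -1}, {"x": 0, "y": 0, "z": 0, "wx": 0, "wy": 0, "wz": 0, "hand": -1}, {"x": 0, "y": 0, "z": 0, "wx": 0, "wy": 0, "wz": 0, "hand": -1}, {"x": 0, "y": 0, "z": 0, "wx": 0, "wy": 0, "wz": 0, "hand": -1}, {"x": 0, "y": 0, "z": 0, "wx": 0, "wy": 0, "wz": 0, "hand": -1}]}}

```text
time: 12.72
tool_pos: [0.5274, 0.0543, 0.0014]
tool_rot: [0.0, 0.646, 0.763, 0.0]
contact_force: [1.1, 1.0, -4.9]
gripper_width: 0.416
grasp_force: 60.2
```

```bash
cat > pl.py <<'E'
from h import *
from plant import manip,grab_frame
ex=np.array([-.164,.9865]);ey=np.array([-.9865,-.164]);c=np.array([557.5,82.1])
def W(x,y,z): p=c+x*ex+y*ey; return np.array([p[0],p[1],z])/1000
def show(off=0):
    s=manip.state();p=s["tool_pos"]*1000;print("tcp plate",((p[:2]-c)@ex).round(1),((p[:2]-c)@ey).round(1),p[2].round(2),s["contact_force"].round(1),s["ft_torque"].round(2),s["time"])
    g=np.mean([grab_frame("side").mean(2) for _ in range(2)],0).astype(np.float32)
    for z in(18.5,22,26):
        xs=np.arange(8,42,2); uv=proj("side",np.array([W(x,17,z+off) for x in xs])).astype(np.float32)
        print("case",z,cv2.remap(g,uv[:,:1],uv[:,1:],1).ravel().astype(int))
show()
E
python3 pl.py
```

```text
tcp plate -22.5 34.3 1.37 [ 1.1  1.  -4.9] [ 0.32 -0.14 -0.17] 12.7167
case 18.5 [129 134 133 129 141 154 166 197 227 252 251 249 250 250 250 250 250]
case 22 [ 98  99  94  99 106 112 142 193 229 240 234 240 244 249 248 237 234]
case 26 [ 71  70  64  69  71  87 128 167 200 210 203 219 225 221 209 203 196]
```

The front is now at about 21.2, level with the bracket edge. I lower it.

{"op": "send_rows", "data": {"rows": [{"x": 0, "y": 0, "z": 0.003, "wx": 0, "wy": 0, "wz": 0, "hand": -1}, {"x": 0, "y": 0, "z": 0.003, "wx": 0, "wy": 0, "wz": 0, "hand": -1}, {"x": 0, "y": 0, "z": 0.003, "wx": 0, "wy": 0, "wz": 0, "hand": -1}, {"x": 0, "y": 0, "z": 0.003, "wx": 0, "wy": 0, "wz": 0, "hand": -1}, {"x": 0, "y": 0, "z": 0.003, "wx": 0, "wy": 0, "wz": 0, "hand": -1}, {"x": 0, "y": 0, "z": 0.003, "wx": 0, "wy": 0, "wz": 0, "hand": -1}, {"x": 0, "y": 0, "z": 0, "wx": 0, "wy": 0, "wz": 0, "hand": -1}, {"x": 0, "y": 0, "z": 0, "wx": 0, "wy": 0, "wz": 0, "hand": -1}, {"x": 0, "y": 0, "z": 0, "wx": 0, "wy": 0, "wz": 0, "hand": -1}, {"x": 0, "y": 0, "z": 0, "wx": 0, "wy": 0, "wz": 0, "hand": -1}]}}

```text
time: 13.65
tool_pos: [0.5273, 0.0544, -0.0008]
tool_rot: [-0.0, 0.646, 0.763, -0.0]
contact_force: [-4.6, 2.8, 3.6]
gripper_width: 0.415
grasp_force: 61.4
```

```bash
python3 pl.py
```

```text
tcp plate -22.4 34.3 -0.8 [-4.6  2.8  3.6] [ 0.41  0.95 -0.08] 13.65
case 18.5 [115 109 117 122 124 135 165 216 241 252 251 249 250 249 249 250 250]
case 22 [ 82  80  83  86  85 116 160 212 234 240 235 240 243 248 248 237 232]
case 26 [ 65  65  59  61  70  99 137 171 200 209 205 220 228 226 211 197 189]
```

{"op": "send_rows", "data": {"rows": [{"x": 0, "y": 0, "z": 0, "wx": 0, "wy": 0, "wz": 0, "hand": 1}, {"x": 0, "y": 0, "z": 0, "wx": 0, "wy": 0, "wz": 0, "hand": 1}, {"x": 0, "y": 0, "z": 0, "wx": 0, "wy": 0, "wz": 0, "hand": 1}, {"x": 0, "y": 0, "z": 0, "wx": 0, "wy": 0, "wz": 0, "hand": 1}, {"x": 0, "y": 0, "z": 0, "wx": 0, "wy": 0, "wz": 0, "hand": 1}, {"x": 0, "y": 0, "z": 0, "wx": 0, "wy": 0, "wz": 0, "hand": 1}, {"x": 0, "y": 0, "z": 0, "wx": 0, "wy": 0, "wz": 0, "hand": 1}, {"x": 0, "y": 0, "z": 0, "wx": 0, "wy": 0, "wz": 0, "hand": 1}, {"x": 0, "y": 0, "z": 0, "wx": 0, "wy": 0, "wz": 0, "hand": 1}, {"x": 0, "y": 0, "z": 0, "wx": 0, "wy": 0, "wz": 0, "hand": 1}]}}

```text
time: 14.58
tool_pos: [0.5274, 0.0543, -0.0014]
tool_rot: [0.0, 0.647, 0.763, -0.0]
contact_force: [-0.7, -0.1, -0.6]
gripper_width: 0.998
grasp_force: 0.0
```

{"op": "send_rows", "data": {"rows": [{"x": 0, "y": 0, "z": -0.03, "wx": 0, "wy": 0, "wz": 0, "hand": 1}, {"x": 0, "y": 0, "z": -0.06, "wx": 0, "wy": 0, "wz": 0, "hand": 1}, {"x": 0, "y": 0, "z": -0.1, "wx": 0, "wy": 0, "wz": 0, "hand": 1}, {"x": 0, "y": 0, "z": -0.1, "wx": 0, "wy": 0, "wz": 0, "hand": 1}, {"x": 0, "y": 0, "z": -0.1, "wx": 0, "wy": 0, "wz": 0, "hand": 1}, {"x": 0, "y": 0, "z": -0.06, "wx": 0, "wy": 0, "wz": 0, "hand": 1}, {"x": 0, "y": 0, "z": -0.03, "wx": 0, "wy": 0, "wz": 0, "hand": 1}, {"x": 0, "y": 0, "z": -0.02, "wx": 0, "wy": 0, "wz": 0, "hand": 1}, {"x": 0, "y": 0, "z": 0, "wx": 0, "wy": 0, "wz": 0, "hand": 1}, {"x": 0, "y": 0, "z": 0, "wx": 0, "wy": 0, "wz": 0, "hand": 1}]}}

```text
time: 15.42
tool_pos: [0.5269, 0.0543, 0.073]
tool_rot: [-0.0, 0.647, 0.763, -0.0]
contact_force: [0.0, -0.4, 0.6]
gripper_width: 0.998
grasp_force: 0.0
```

```bash
python3 pl.py; python3 - <<'E'
from plant import manip
import numpy as np,os
E
python3 go.py 549.9 87.5 75 99.4
```

```text
tcp plate -22.4 34.8 73.01 [ 0.  -0.4  0.6] [ 0.01 -0.03  0.03] 15.4167
case 18.5 [108 107 111 111 107 128 165 216 241 252 251 249 249 250 250 249 249]
case 22 [ 78  80  76  76  77 114 159 213 235 240 234 240 243 248 248 237 232]
case 26 [ 64  62  52  58  69  99 138 172 202 214 206 220 231 233 215 199 192]
shift units [ 0.193  0.189 -0.016] per 10: [ 0.0193  0.0189 -0.0016]
tool x yaw 99.44 tool z [-0.0019  0.     -1.    ] pos [526.6  54.3  72.6] t 15.5167
turn units [-0.0023 -0.0004  0.001 ]
```

The case stayed put on release. Next I move 33.5 mm forward over the lever's front and shut the fingers.

{"op": "send_rows", "data": {"rows": [{"x": 0.03, "y": 0.003, "z": 0, "wx": 0, "wy": 0, "wz": 0, "hand": -1}, {"x": 0.06, "y": 0, "z": 0, "wx": 0, "wy": 0, "wz": 0, "hand": -1}, {"x": 0.07, "y": 0, "z": 0, "wx": 0, "wy": 0, "wz": 0, "hand": -1}, {"x": 0.043, "y": 0, "z": 0, "wx": 0, "wy": 0, "wz": 0, "hand": -1}, {"x": 0.02, "y": 0, "z": 0, "wx": 0, "wy": 0, "wz": 0, "hand": -1}, {"x": 0, "y": 0, "z": 0, "wx": 0, "wy": 0, "wz": 0, "hand": -1}, {"x": 0, "y": 0, "z": 0, "wx": 0, "wy": 0, "wz": 0, "hand": -1}, {"x": 0, "y": 0, "z": 0, "wx": 0, "wy": 0, "wz": 0, "hand": -1}, {"x": 0, "y": 0, "z": 0, "wx": 0, "wy": 0, "wz": 0, "hand": -1}, {"x": 0, "y": 0, "z": 0, "wx": 0, "wy": 0, "wz": 0, "hand": -1}]}}

```text
time: 16.35
tool_pos: [0.5224, 0.0871, 0.0737]
tool_rot: [0.0, 0.647, 0.763, 0.0]
contact_force: [0.5, 0.7, 0.1]
gripper_width: 0.001
grasp_force: 0.0
```

{"op": "send_rows", "data": {"rows": [{"x": 0, "y": 0, "z": 0.03, "wx": 0, "wy": 0, "wz": 0, "hand": -1}, {"x": 0, "y": 0, "z": 0.03, "wx": 0, "wy": 0, "wz": 0, "hand": -1}, {"x": 0, "y": 0, "z": 0.02, "wx": 0, "wy": 0, "wz": 0, "hand": -1}, {"x": 0, "y": 0, "z": 0.02, "wx": 0, "wy": 0, "wz": 0, "hand": -1}, {"x": 0, "y": 0, "z": 0.01, "wx": 0, "wy": 0, "wz": 0, "hand": -1}, {"x": 0, "y": 0, "z": 0, "wx": 0, "wy": 0, "wz": 0, "hand": -1}, {"x": 0, "y": 0, "z": 0, "wx": 0, "wy": 0, "wz": 0, "hand": -1}, {"x": 0, "y": 0, "z": 0, "wx": 0, "wy": 0, "wz": 0, "hand": -1}, {"x": 0, "y": 0, "z": 0, "wx": 0, "wy": 0, "wz": 0, "hand": -1}, {"x": 0, "y": 0, "z": 0, "wx": 0, "wy": 0, "wz": 0, "hand": -1}]}}

```text
time: 17.18
tool_pos: [0.5225, 0.0874, 0.0574]
tool_rot: [0.0, 0.647, 0.763, 0.0]
contact_force: [-0.1, -0.1, -0.2]
gripper_width: 0.003
grasp_force: 0.0
```

```bash
python3 pl.py
```

```text
tcp plate 10.9 33.6 57.41 [-0.1 -0.1 -0.2] [ 0.02 -0.04 -0.04] 17.1833
case 18.5 [108 107 112 112 107 116 131 147 156 164 165 165 165 165 164 163 165]
case 22 [ 78  80  77  76  75  91 112 134 150 165 167 167 165 167 166 164 167]
case 26 [ 64  62  53  57  62  75  99 128 155 161 157 160 164 165 161 157 164]
```

Now I press down in small steps while watching the force.

{"op": "send_rows", "data": {"rows": [{"x": 0, "y": 0, "z": 0.007, "wx": 0, "wy": 0, "wz": 0, "hand": -1}, {"x": 0, "y": 0, "z": 0.007, "wx": 0, "wy": 0, "wz": 0, "hand": -1}, {"x": 0, "y": 0, "z": 0.007, "wx": 0, "wy": 0, "wz": 0, "hand": -1}, {"x": 0, "y": 0, "z": 0.007, "wx": 0, "wy": 0, "wz": 0, "hand": -1}, {"x": 0, "y": 0, "z": 0.007, "wx": 0, "wy": 0, "wz": 0, "hand": -1}, {"x": 0, "y": 0, "z": 0.007, "wx": 0, "wy": 0, "wz": 0, "hand": -1}, {"x": 0, "y": 0, "z": 0.007, "wx": 0, "wy": 0, "wz": 0, "hand": -1}, {"x": 0, "y": 0, "z": 0, "wx": 0, "wy": 0, "wz": 0, "hand": -1}, {"x": 0, "y": 0, "z": 0, "wx": 0, "wy": 0, "wz": 0, "hand": -1}, {"x": 0, "y": 0, "z": 0, "wx": 0, "wy": 0, "wz": 0, "hand": -1}]}}

```text
time: 18.12
tool_pos: [0.5224, 0.0876, 0.05]
tool_rot: [-0.0, 0.646, 0.763, 0.0]
contact_force: [-1.2, 2.2, 2.9]
gripper_width: 0.001
grasp_force: 1.6
```

{"op": "send_rows", "data": {"rows": [{"x": 0, "y": 0, "z": 0.006, "wx": 0, "wy": 0, "wz": 0, "hand": -1}, {"x": 0, "y": 0, "z": 0.006, "wx": 0, "wy": 0, "wz": 0, "hand": -1}, {"x": 0, "y": 0, "z": 0.006, "wx": 0, "wy": 0, "wz": 0, "hand": -1}, {"x": 0, "y": 0, "z": 0.006, "wx": 0, "wy": 0, "wz": 0, "hand": -1}, {"x": 0, "y": 0, "z": 0, "wx": 0, "wy": 0, "wz": 0, "hand": -1}, {"x": 0, "y": 0, "z": 0, "wx": 0, "wy": 0, "wz": 0, "hand": -1}, {"x": 0, "y": 0, "z": 0, "wx": 0, "wy": 0, "wz": 0, "hand": -1}, {"x": 0, "y": 0, "z": 0, "wx": 0, "wy": 0, "wz": 0, "hand": -1}, {"x": 0, "y": 0, "z": 0, "wx": 0, "wy": 0, "wz": 0, "hand": -1}, {"x": 0, "y": 0, "z": 0, "wx": 0, "wy": 0, "wz": 0, "hand": -1}]}}

```text
time: 18.95
tool_pos: [0.5224, 0.0872, 0.0461]
tool_rot: [0.0, 0.647, 0.763, -0.0]
contact_force: [0.4, 0.1, 1.6]
gripper_width: 0.001
grasp_force: 0.8
```

{"op": "send_rows", "data": {"rows": [{"x": 0, "y": 0, "z": 0.006, "wx": 0, "wy": 0, "wz": 0, "hand": -1}, {"x": 0, "y": 0, "z": 0.006, "wx": 0, "wy": 0, "wz": 0, "hand": -1}, {"x": 0, "y": 0, "z": 0.006, "wx": 0, "wy": 0, "wz": 0, "hand": -1}, {"x": 0, "y": 0, "z": 0, "wx": 0, "wy": 0, "wz": 0, "hand": -1}, {"x": 0, "y": 0, "z": 0, "wx": 0, "wy": 0, "wz": 0, "hand": -1}, {"x": 0, "y": 0, "z": 0, "wx": 0, "wy": 0, "wz": 0, "hand": -1}, {"x": 0, "y": 0, "z": 0, "wx": 0, "wy": 0, "wz": 0, "hand": -1}, {"x": 0, "y": 0, "z": 0, "wx": 0, "wy": 0, "wz": 0, "hand": -1}, {"x": 0, "y": 0, "z": 0, "wx": 0, "wy": 0, "wz": 0, "hand": -1}, {"x": 0, "y": 0, "z": 0, "wx": 0, "wy": 0, "wz": 0, "hand": -1}]}}

```text
time: 19.78
tool_pos: [0.5224, 0.0874, 0.0435]
tool_rot: [0.0, 0.647, 0.763, 0.0]
contact_force: [-0.0, 1.6, 3.0]
gripper_width: 0.002
grasp_force: 1.5
```

{"op": "send_rows", "data": {"rows": [{"x": 0, "y": 0, "z": 0.006, "wx": 0, "wy": 0, "wz": 0, "hand": -1}, {"x": 0, "y": 0, "z": 0.006, "wx": 0, "wy": 0, "wz": 0, "hand": -1}, {"x": 0, "y": 0, "z": 0.005, "wx": 0, "wy": 0, "wz": 0, "hand": -1}, {"x": 0, "y": 0, "z": 0, "wx": 0, "wy": 0, "wz": 0, "hand": -1}, {"x": 0, "y": 0, "z": 0, "wx": 0, "wy": 0, "wz": 0, "hand": -1}, {"x": 0, "y": 0, "z": 0, "wx": 0, "wy": 0, "wz": 0, "hand": -1}, {"x": 0, "y": 0, "z": 0, "wx": 0, "wy": 0, "wz": 0, "hand": -1}, {"x": 0, "y": 0, "z": 0, "wx": 0, "wy": 0, "wz": 0, "hand": -1}, {"x": 0, "y": 0, "z": 0, "wx": 0, "wy": 0, "wz": 0, "hand": -1}, {"x": 0, "y": 0, "z": 0, "wx": 0, "wy": 0, "wz": 0, "hand": -1}]}}

```text
time: 20.62
tool_pos: [0.5229, 0.0875, 0.0429]
tool_rot: [0.0, 0.646, 0.763, 0.0]
contact_force: [-3.9, 2.7, 11.7]
gripper_width: -0.0
grasp_force: 6.1
```

```bash
python3 pl.py
```

```text
tcp plate 11.0 33.3 42.86 [-3.9  2.7 11.7] [0.22 0.64 0.03] 20.6167
case 18.5 [102 107 113 112 108 116 128 141 152 164 166 166 166 165 165 165 167]
case 22 [ 76  79  77  77  74  87 106 128 148 165 165 166 166 167 167 166 166]
case 26 [ 63  62  54  57  60  72  96 126 157 162 157 161 164 166 162 155 160]
```

There is a firm stop at 11.7 N, at the locked height. A touch more to be sure, then I rise clear.

{"op": "send_rows", "data": {"rows": [{"x": 0, "y": 0, "z": 0.003, "wx": 0, "wy": 0, "wz": 0, "hand": -1}, {"x": 0, "y": 0, "z": 0.003, "wx": 0, "wy": 0, "wz": 0, "hand": -1}, {"x": 0, "y": 0, "z": 0, "wx": 0, "wy": 0, "wz": 0, "hand": -1}, {"x": 0, "y": 0, "z": 0, "wx": 0, "wy": 0, "wz": 0, "hand": -1}, {"x": 0, "y": 0, "z": 0, "wx": 0, "wy": 0, "wz": 0, "hand": -1}, {"x": 0, "y": 0, "z": 0, "wx": 0, "wy": 0, "wz": 0, "hand": -1}, {"x": 0, "y": 0, "z": 0, "wx": 0, "wy": 0, "wz": 0, "hand": -1}, {"x": 0, "y": 0, "z": 0, "wx": 0, "wy": 0, "wz": 0, "hand": -1}, {"x": 0, "y": 0, "z": 0, "wx": 0, "wy": 0, "wz": 0, "hand": -1}, {"x": 0, "y": 0, "z": 0, "wx": 0, "wy": 0, "wz": 0, "hand": -1}]}}

```text
time: 21.55
tool_pos: [0.5233, 0.0876, 0.0428]
tool_rot: [0.0, 0.646, 0.763, 0.001]
contact_force: [-5.2, 1.0, 15.8]
gripper_width: -0.002
grasp_force: 7.9
```

{"op": "send_rows", "data": {"rows": [{"x": 0, "y": 0, "z": -0.02, "wx": 0, "wy": 0, "wz": 0, "hand": -1}, {"x": 0, "y": 0, "z": -0.06, "wx": 0, "wy": 0, "wz": 0, "hand": -1}, {"x": 0, "y": 0, "z": -0.12, "wx": 0, "wy": 0, "wz": 0, "hand": -1}, {"x": 0, "y": 0, "z": -0.15, "wx": 0, "wy": 0, "wz": 0, "hand": -1}, {"x": 0, "y": 0, "z": -0.2, "wx": 0, "wy": 0, "wz": 0, "hand": -1}, {"x": 0, "y": 0, "z": -0.2, "wx": 0, "wy": 0, "wz": 0, "hand": -1}, {"x": 0, "y": -0.2, "z": -0.1, "wx": 0, "wy": 0, "wz": 0, "hand": -1}, {"x": 0, "y": -0.2, "z": 0, "wx": 0, "wy": 0, "wz": 0, "hand": -1}, {"x": 0, "y": -0.2, "z": 0, "wx": 0, "wy": 0, "wz": 0, "hand": -1}, {"x": 0, "y": -0.1, "z": 0, "wx": 0, "wy": 0, "wz": 0, "hand": -1}]}}

```text
time: 22.38
tool_pos: [0.416, 0.0696, 0.1669]
tool_rot: [-0.001, 0.647, 0.763, -0.001]
contact_force: [-0.6, -1.8, 0.3]
gripper_width: 0.002
grasp_force: 0.0
```

```bash
python3 pl.py; python3 - <<'E'
from pl import *
S=cv2.imread
a=grab_frame("side");t=grab_frame("top");cv2.imwrite("pics/side9.png",a);cv2.imwrite("pics/top9.png",t)
# lever front (plate x -16.6+34=17.4, y 34): brightness along vertical line through heights, dark lever vs light
g=a.mean(2).astype(np.float32)
for x in(11,15):
    zs=np.arange(66,106,2); uv=proj("side",np.array([W(x,34.,z) for z in zs])).astype(np.float32)
    print("lever",x,list(zip(zs.tolist(),cv2.remap(g,uv[:,:1],uv[:,1:],1).ravel().astype(int).tolist())))
# hook beyond plate end, top view
g=t.mean(2).astype(np.float32)
for y in(34,46,22):
    xs=np.arange(100,166,2); uv=proj("top",np.array([W(x,y,17) for x in xs])).astype(np.float32)
    print("top y",y,cv2.remap(g,uv[:,:1],uv[:,1:],1).ravel().astype(int))
E
```

```text
tcp plate 10.9 141.6 166.93 [-0.6 -1.8  0.3] [ 0.05 -0.01  0.03] 22.3833
case 18.5 [110 104 110 113 109 124 158 211 236 250 248 246 247 247 247 247 247]
case 22 [ 77  76  77  79  80 112 154 207 231 235 230 237 240 245 245 233 227]
case 26 [ 61  60  54  59  67  94 132 165 194 207 200 214 226 227 206 191 184]
tcp plate 10.9 140.8 166.87 [ 1.1  0.4 -0.7] [ 0.05 -0.01 -0.01] 22.4833
case 18.5 [110 104 109 112 110 126 159 210 236 249 248 246 247 247 247 247 247]
case 22 [ 78  76  78  79  78 111 154 205 229 235 230 236 239 244 245 233 228]
case 26 [ 61  61  54  58  67  96 132 165 193 207 201 215 226 227 207 192 184]
lever 11 [(66, 68), (68, 48), (70, 38), (72, 33), (74, 33), (76, 33), (78, 26), (80, 21), (82, 22), (84, 22), (86, 24), (88, 50), (90, 87), (92, 148), (94, 196), (96, 220), (98, 229), (100, 231), (102, 230), (104, 229)]
lever 15 [(66, 56), (68, 43), (70, 33), (72, 32), (74, 28), (76, 20), (78, 20), (80, 26), (82, 47), (84, 74), (86, 124), (88, 173), (90, 207), (92, 226), (94, 230), (96, 230), (98, 230), (100, 230), (102, 230), (104, 230)]
top y 34 [31 33 33 33 33 34 34 34 35 36 35 36 36 37 37 38 39 38 38 38 38 39 40 40
 40 39 40 40 40 39 36 30 21]
top y 46 [42 42 43 43 43 43 42 43 43 43 44 44 44 44 44 44 45 45 44 46 46 46 46 47
 47 47 47 47 46 48 48 46 43]
top y 22 [145 142 139 136 133 129 125 119 114 108 102  96  91  84  78  72  68  61
  56  51  46  41  36  33  30  26  24  22  18  13  14  16  21]
```

```bash
python3 - <<'E'
from h import *
ex=np.array([-.164,.9865]);ey=np.array([-.9865,-.164]);c=np.array([557.5,82.1])
def W(x,y,z): p=c+x*ex+y*ey; return np.array([p[0],p[1],z])/1000
t=np.radians(68);X=np.array([np.cos(t),np.sin(t),0])
smp=lambda g,P:(lambda uv:cv2.remap(g,uv[:,:1],uv[:,1:],1).ravel().astype(int))(proj("side",P).astype(np.float32))
g0=cv2.imread("pics/side0.png").mean(2).astype(np.float32);g3=cv2.imread("pics/side9.png").mean(2).astype(np.float32)
hs=np.arange(50,96,2);print("h   ",hs)
for d in(20,24,28,32):
    print("free",d,smp(g0,np.array([np.array([.529,-.301,.018+h/1000])+d/1000*X for h in hs])))
    print("now ",d,smp(g3,np.array([W(-16.6+d,34.3,16+h) for h in hs])))
for x in(60,100,140): print("blade across x",x,smp(g3,np.array([W(x,y,18.5) for y in range(10,62,3)])))
for y in(34,60): print("end y",y,smp(g3,np.array([W(x,y,18.) for x in range(138,164,1)])))
E
```

```text
h    [50 52 54 56 58 60 62 64 66 68 70 72 74 76 78 80 82 84 86 88 90 92 94]
free 20 [ 19  17  23  30  37  38  38  35  32  32  32  35  44  66 106 158 194 223
 227 230 230 229 229]
now  20 [ 48  41  35  39  38  35  30  23  21  19  19  22  26  50  83 143 192 215
 227 230 230 230 230]
free 24 [ 23  19  20  26  35  43  48  43  40  37  35  33  36  45  77 124 172 215
 224 230 229 228 229]
now  24 [ 56  41  39  38  37  33  30  27  25  23  20  14  43  79 154 203 224 230
 230 229 229 229 229]
free 28 [ 35  28  27  28  32  39  49  51  51  46  39  34  35  43  71 117 166 216
 225 231 230 230 230]
now  28 [ 63  42  37  33  34  31  24  21  22  23  28  59 101 164 202 226 230 230
 230 229 229 228 228]
free 32 [ 88  86  81  73  63  54  45  42  39  35  34  33  32  30  50  85 146 213
 224 232 231 230 229]
now  32 [ 51  41  32  31  26  18  21  28  56  90 141 185 216 227 231 230 230 230
 230 230 230 230 230]
blade across x 60 [245 246 247 240 214 230 246 247 247 247 247 247 247 247 247 247 247 248]
blade across x 100 [245 245 246 244 216 221 243 247 247 247 247 247 246 245 246 246 245 246]
blade across x 140 [244 245 245 246 231 178 215 220 217 217 220 214 216 226 216 198 237 244]
end y 34 [213 212 216 221 222 223 222 221 221 221 222 224 225 226 224 224 224 224
 225 226 228 229 230 230 230 230]
end y 60 [238 238 240 242 244 246 247 246 245 241 236 230 227 226 227 228 229 230
 230 230 230 230 230 230 230 231]
```

Two checks hold up:
- **Lever:** its front silhouette dropped about 10 mm to the locked level.
- **Blade:** it shows all the way to the plate's end, and the case front is unchanged at about 21.

I'm handing the job in.

```bash
python3 -c "
from plant import job_done
print(job_done())"
```

```text
the job is handed in; nothing more can be done
None
```

The job is handed in at about 23 s of the 43 s allowed: the tape stands hooked on the plate's left end with its front level with the bracket's left edge (about 129 mm out) and the lever pressed home. My last checks were by image numbers, as all 10 picture views were used, and my first grasp closed on the lever, which I opened and redid on the case.

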